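Refill the lint roller under the hook rail

TASK

Put a fresh refill on the little lint roller that stands drum-up in its holder under the hook rail: slide the white refill sleeve over the orange drum and down until it sits on the black flange, then slide the blue dust cover over the refill until its rim sits on the flange too. Keep hold of each sleeve until it is down, do not let it drop, and let go of it once it is there. Do not knock the rail or the hangers on it, and leave the red jug, the thimble and the brown spent core standing where they are.

Things in the scene. Friction and masses are not known exactly. Their poses are not given: they have to be found in the camera images.
- refill_mid (a point): centre (half-way up) of the loose refill: white paper sleeve on a brown cardboard core, standing on end, 42 mm outside diameter, 29 mm bore right through, 60 mm tall, about 40 g. z along the bore; both ends alike. The thimble stands 48 to 56 mm from its axis (centre to centre), on any side but the far one
- cover_mid (a point): centre (half-way up) of the loose dust cover: blue plastic cap, 72 mm tall, open below and closed on top, outside diameter 54 mm at the mouth and 51 mm at the top, inside 48.5 mm at the mouth and 45.5 mm at the top, top 3 mm thick, about 35 g. It stands mouth down, z up. The spent core stands 66 to 76 mm from its axis
- flange (a point): point on the lint roller's upright axis at the top face of its flange, 74 mm above the ledge; roller and white holder are fixed. Holder foot 80 mm diameter, black flange 60 mm diameter and 6 mm thick. On the flange stands the orange drum, free to spin: 25 mm diameter for 50 mm, then tapering to 13 mm at its top. Seated sleeves rest with their lower rims on the flange
- drum_tip (a point): top of the drum on the same axis, 65 mm above the flange, 139 mm above the ledge
- rail: chrome hook rail, fixed; origin on the ledge below the middle of the bar. Bar 16 mm thick along its y, centre 345 mm up, 780 mm long, on 18 mm posts at y = +-370 mm. The roller stands under it, within 12 mm in x and 65 mm in y. Children's hangers hang across it at y = -270, -215, 215, 275 mm, reaching 125 mm either side in x, 219 to 297 mm up. Small wire S-hooks at y = +-140, +-325 mm
- jug_mid (a point): centre (half-way up) of the loose red measuring jug: open, 130 mm tall, 104 mm diameter at the rim and 80 mm at the foot, spout to its -y, handle to its +y reaching 94 mm from the axis
- thimble_mid (a point): centre of the loose steel thimble, 19 mm diameter, 23.5 mm tall, standing mouth down
- core_mid (a point): centre of the loose spent core: bare brown cardboard tube standing on end, 34 mm diameter, 60 mm tall; not to be used
There are look-alikes about, which are no part of the job. Leave any green look-alike of the part that bears refill_mid alone.

How it is judged:
On the way, in this order (a step that is already met when the one before it is completed fails the run):
1. the refill sits on the flange, on the drum (horizontal distance between refill_mid and flange below 0.005 m and z of refill_mid in the frame of flange between 0.026 and 0.033 m and angle between refill_mid's own z axis and vertical below 0.08 rad and contact force between the fingers and refill below 0.1 N), for 0.2 s.
2. the cover sits on the flange, over the refill (horizontal distance between cover_mid and flange below 0.006 m and z of cover_mid in the frame of flange between 0.032 and 0.039 m), for 0.2 s.
At the end, for the whole second after the job is handed in: Refill and cover on the roller, axes within 5 and 6 mm of its axis, lower rims within 3 mm of the flange, cover upright and closed end up, both released and at rest. Jug within 20 mm, thimble and core within 15 mm of their starts, upright (all of step 2 and horizontal distance between refill_mid and flange below 0.005 m and z of refill_mid in the frame of flange between 0.026 and 0.033 m and angle between cover_mid's own z axis and vertical below 0.08 rad and linear speed of each of cover, refill below 0.02 m/s and contact force between the fingers and cover below 0.1 N and distance of jug_mid from where it was at the start of the episode below 0.02 m and distance of each of thimble_mid, core_mid from where it was at the start of the episode below 0.015 m and angle between each of jug_mid, thimble_mid, core_mid's own z axis and vertical below 0.15 rad); the robot touches nothing.
It fails at once if the refill is let go before it is down, and drops along the drum (horizontal distance between refill_mid and flange below 0.02 m and contact force between the fingers and refill below 0.05 N and linear speed of refill above 0.4 m/s).
It fails at once if the cover is let go before it is down, and drops (horizontal distance between cover_mid and flange below 0.02 m and contact force between the fingers and cover below 0.05 N and linear speed of cover above 0.4 m/s).
It fails at once if the rail or a hanger on it is knocked (over 8 N) (contact force between anything else and rail above 8 N).
It fails at once if the jug, the thimble or the spent core is moved or tipped (distance of jug_mid from where it was at the start of the episode above 0.03 m or distance of any of thimble_mid, core_mid from where it was at the start of the episode above 0.025 m).
It also fails if it takes over 67 s, if anything falls off the work surface, if the arm or the gripper's body presses on something with over 40 N, if the wrist force passes 120 N, or if a joint passes its speed limit or range.

ROBOT

A 7-joint arm with a two-finger parallel gripper is mounted at the origin on the work surface. World frame = base frame: x ahead of the robot, y to its left, z up, the work surface at z = 0. Lengths are in m, angles in rad, forces in N, time in s.
With the tool pointing down it reaches from about 0.425 to 1.025 m from the base axis. Payload 9.4 kg.
Tool frame: the origin (TCP) lies at the very end of the fingers, on their centre line; the grasp point (between the pads) lies 19 mm behind it (robot.pinch_z is the z of the grasp point in the tool frame, in m); z points along the fingers, y is the direction in which the jaws open and shut (so a half turn about z gives the same grasp; the last joint's range is limited). The gripper opens to 85 mm and grips with 20 to 120 N. Pads are 22 mm wide; open, the fingers measure 114 mm over their backs; the gripper's body (76 mm by 85 mm) begins 54 mm behind the grasp point. The pads swing forward as they close: fully open they stand 13 mm farther back than shut.
Start: joints at [1.196, 0.599, -0.003, 1.599, 0.002, 0.943, -0.08], TCP at [0.213, -0.693, 0.192] pointing down, gripper open.
Joint ranges: [-2.57, 2.57], [-0.35, 1.97], [-1.29, 1.29], [0.11, 2.56], [-1.05, 4.19], [0.11, 1.86], [-2.63, 2.63]. Speed limits (rad/s): [2.22, 2.22, 3.01, 3.01, 3.14, 3.14, 3.14].

INTERFACE

Orientations are given as a rotation vector (axis times angle).
In Python, from rig import monitor, cams, robot, finder gives the robot as it stands.
- The arm moves only by the tool play_rows, never from a script. Its argument "plan" is a list of rows, each a list of 3 entries, a list of its own where there are three numbers: the shift along the tool's x, y, z in cm, then the turn, a rotation vector about the tool's x, y, z in rad, then the opening, from -1 (shut) to 1 (fully open). A call has 1 to 5 rows; each row shifts and turns the commanded pose from where the row before left it, along the tool's axes as they then stand; what a row does not reach is not made up. A row lasts 1/12 s, in which the tool goes at most 41.7 mm and 7.16 degrees, less where a joint would pass 70% of its speed; a pose out of reach is approached as far as the arm can. A call is refused whole if a number of a shift passes 4.17 or a number of a turn 0.125, either way. A call with a gripper value outside its range is refused whole. The fingers move at their own pace and stop on an object; "newtons" is the grip in N (left out, the last holds). Time passes only in rows, so rows that do not move let the fingers close. It gives the time, the measured TCP pose, the force and the opening at its end, in the units of the state.
- monitor.observe(): the state, without advancing time (a new reading comes with each control period).
- cams.read_camera(name): name is "side" or "top" or "wrist"; returns (picture, depth): 384x512x3 uint8, red, green, blue; 384x512 float32, m along the optical axis (not along the pixel's ray), 0 where there is no reading.
- cams.calibration(name): a dict with "fovy" (degrees; the focal length in pixels is half the picture's height over the tangent of half this angle, whatever the lens; pixels are square), "cx", "cy" (the principal point, pixels), "pose" (4x4, takes a point from camera to world coordinates); the wrist camera has in their place "T_tool_cam" (4x4, takes a point from camera to tool coordinates, whose origin is the TCP and whose axes are the flange's). Camera axes: x right, y down, z forward; pixel columns grow to the right and rows downward; lengths in m; the calibration is good to about 2 mm. The wrist camera is an equidistant fisheye: a pixel r from the principal point sees the ray r / f radians off the axis. A picture is of the moment at which its call begins: read the wrist's pose just before it. calibration takes no time and is no camera call.
- robot.hand_in(): hands the job in, once; it reports no verdict.
Trained networks look in the newest picture that a camera, given by its name, has taken for a name from the list of things; names that differ only in an ending like _2 or _b are one class to them, and where a whole thing is asked for, a point or a joint stands for the part that bears it (a point fixed in the world has none). Each returns a list of dicts, best first, with "confidence" (0 to 1); they miss things now and then, are a little off and sometimes report something else, mostly with a low value. They report only what shows in the picture. A call takes as long as a camera call. They do not tell look-alikes from the thing itself.
- finder.cut_out(thing, camera): "region" (384x512 bool, what is visible of it) and "position" ([column, row] in pixels, amid what is visible of it).
- finder.place_of(thing, camera): "position" ([column, row] in pixels: a listed point, or the origin of a listed thing).
The state is a dict: "t": time; "joint_pos": joint angles; "qvel": joint speeds; "joint_torque": joint torques, N m; "tool_pos": TCP position; "tcp_rot": TCP orientation; "ft_force": force on the tool from outside, world axes, zero at the start; "torque": the same for the moment, N m; "opening": opening from 0.0 (shut) to 1.0 (fully open).
Only numpy, scipy, OpenCV 4.12 (cv2) and the standard library are available. Lean on these libraries where they do the work, as an engineer would, in place of code of your own. Each camera call takes 0.05 s, during which the arm holds its last target.

## Working session

There is one attempt and no reset: what is moved stays moved. The work goes in short steps, Python scripts to look and compute and a tool call to move; the robot and the scene stay as the last step left them, time stands still between calls to the robot, and variables do not carry over. Pictures are saved under pics/ and viewed, and the job is handed in when it is done.

Besides the shell and the picture viewer there is one more tool, called after ">>>" by a JSON object that holds its "fn" and its "kwargs". play_rows: Moves the arm, as the interface text tells. Its arguments: {"type":"object","properties":{"plan":{"type":"array","items":{"type":"array"}},"newtons":{"type":"number"}},"required":["plan"]}

```bash
ls; mkdir -p pics
python3 - <<'E'
from rig import monitor, cams, robot, finder
import cv2,numpy as np
s=monitor.observe(); print(s, robot.pinch_z)
for n in ["side","top","wrist"]:
    p,d=cams.read_camera(n); cv2.imwrite(f"pics/a_{n}.png",p[:,:,::-1]); np.savez(f"a_{n}.npz",p=p,d=d)
    c=cams.calibration(n); print(n,{k:np.round(v,4).tolist() for k,v in c.items()})
E
```

```text
pics
{'t': 0.0, 'joint_pos': array([ 1.19632478,  0.60014385, -0.00255543,  1.60011589,  0.00180787,
        0.94291954, -0.07984729]), 'qvel': array([-0.00024903,  0.00042809,  0.00084395,  0.00019359,  0.00028208,
        0.00013195, -0.00090792]), 'joint_torque': array([ 6.16129146e-04, -7.76443362e+01,  1.56474397e+00, -2.58000469e+01,
        1.23102515e-02,  8.89554794e-03, -7.79276803e-06]), 'tool_pos': array([ 0.21253535, -0.69258904,  0.19070831]), 'tcp_rot': array([-3.10530911e+00, -4.65824204e-01,  5.91847400e-04]), 'ft_force': array([-0.43926593, -0.00952382, -0.34813368]), 'torque': array([-0.00177282,  0.03431724, -0.05763487]), 'opening': 1.00118057913692} -0.0187
side {'fovy': 55.7263, 'cx': 256.8572, 'cy': 194.277, 'pose': [[0.836, -0.3682, 0.4068, 0.1787], [-0.5484, -0.5368, 0.6412, -0.4955], [-0.0177, -0.7592, -0.6507, 0.6352], [0.0, 0.0, 0.0, 1.0]]}
top {'fovy': 55.907, 'cx': 258.6578, 'cy': 194.3778, 'pose': [[-0.0213, -0.9934, 0.1126, 0.4284], [-0.9998, 0.0217, 0.002, 0.0038], [-0.0044, -0.1125, -0.9936, 1.0015], [0.0, 0.0, 0.0, 1.0]]}
wrist {'fovy': 65.7065, 'cx': 254.7106, 'cy': 194.7972, 'T_tool_cam': [[-0.0001, -0.9595, -0.2817, 0.0703], [1.0, -0.0006, 0.0017, -0.0004], [-0.0018, -0.2817, 0.9595, -0.1831], [0.0, 0.0, 0.0, 1.0]]}
```

View pics/a_side.png

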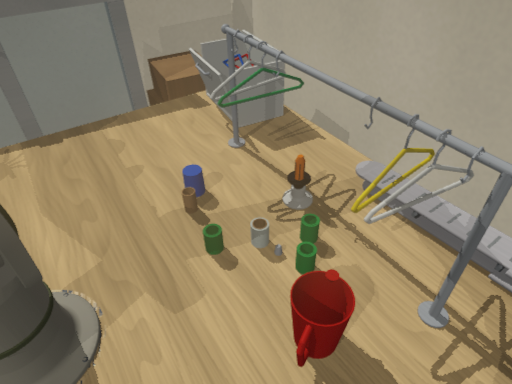

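View pics/a_top.png

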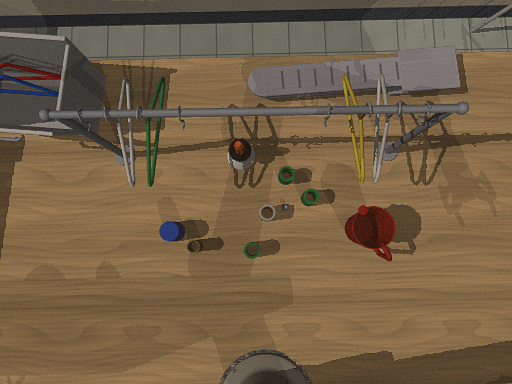

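View pics/a_wrist.png

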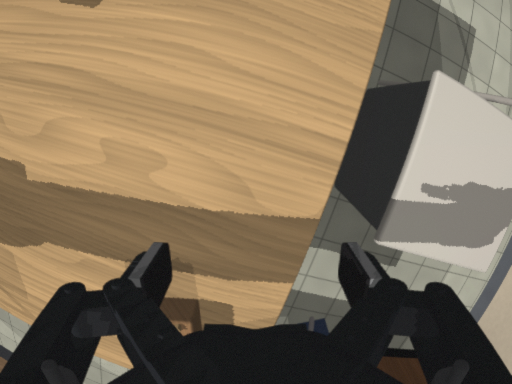

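The side view shows the white refill at (260,233), with the thimble at (278,250). Green look-alikes are at (214,239), (310,228) and (306,258). The blue cover is at (193,180), the brown core at (190,200), the roller at (299,180) and the jug at (320,310). The top view matches: refill (267,213), thimble (286,208), cover (171,231), core (195,246), roller (240,150). Next I measure them.

```bash
cat > h.py <<'E'
import numpy as np,cv2
from rig import monitor,cams,robot,finder
from scipy.spatial.transform import Rotation as R
def cloud(n,d,st=None):
    c=cams.calibration(n); H,W=d.shape; f=H/2/np.tan(np.radians(c['fovy']/2))
    u,v=np.meshgrid(np.arange(W),np.arange(H)); x=u-c['cx'];y=v-c['cy']
    if n=='wrist':
        r=np.hypot(x,y)+1e-9; th=r/f; k=np.tan(th)/r
        P=np.stack([x*k*d,y*k*d,d],-1)
        T=np.eye(4);T[:3,:3]=R.from_rotvec(st['tcp_rot']).as_matrix();T[:3,3]=st['tool_pos'];M=T@c['T_tool_cam']
    else:
        P=np.stack([x/f*d,y/f*d,d],-1); M=np.array(c['pose'])
    Q=P@M[:3,:3].T+M[:3,3]; Q[d<=0]=np.nan
    return Q
def circ(xy):
    x,y=xy.T; A=np.c_[2*x,2*y,np.ones(len(x))]; s=np.linalg.lstsq(A,x*x+y*y,rcond=None)[0]
    return s[:2],np.sqrt(s[2]+s[0]**2+s[1]**2)
def ringfit(P,r,box,n=3):
    # fit centre with known radius, robust
    from scipy.optimize import least_squares
    c=P.mean(0)
    o=least_squares(lambda c:np.hypot(*(P-c).T)-r,c,loss='soft_l1',f_scale=0.001)
    return o.x,np.sqrt(np.mean(o.fun**2))
E
python3 - <<'E'
from h import *
for n in ['top','side']:
    cams.read_camera(n)
    d=np.load(f'a_{n}.npz')['d'];Q=cloud(n,d)
    for t in ['refill_mid','cover_mid','core_mid','thimble_mid','jug_mid','flange','drum_tip','rail']:
        for r in finder.place_of(t,n)[:4]:
            u,v=np.round(r['position']).astype(int)
            print(n,t,round(r['confidence'],2),(u,v),np.round(Q[np.clip(v,0,383),np.clip(u,0,511)],3))
    print(monitor.observe()['t'])
E
python3 - <<'E'
import cv2
a=cv2.imread('pics/a_side.png');cv2.imwrite('pics/a_crop.png',cv2.resize(a[140:290,170:340],None,fx=4,fy=4))
E
```

```text
top refill_mid 0.74 (np.int64(308), np.int64(198)) [ 0.529 -0.131 -0.   ]
top refill_mid 0.67 (np.int64(283), np.int64(171)) [ 0.602 -0.062  0.026]
top refill_mid 0.66 (np.int64(266), np.int64(216)) [ 0.481 -0.013  0.003]
top refill_mid 0.44 (np.int64(250), np.int64(250)) [ 0.389  0.033 -0.002]
top cover_mid 0.61 (np.int64(172), np.int64(231)) [0.444 0.229 0.071]
top core_mid 0.54 (np.int64(196), np.int64(245)) [0.406 0.181 0.   ]
top core_mid 0.48 (np.int64(172), np.int64(228)) [0.452 0.229 0.073]
top thimble_mid 0.51 (np.int64(289), np.int64(209)) [ 0.5   -0.078 -0.004]
top jug_mid 0.84 (np.int64(369), np.int64(233)) [ 0.428 -0.293  0.007]
top flange 0.89 (np.int64(238), np.int64(150)) [0.64  0.054 0.122]
top drum_tip 0.71 (np.int64(238), np.int64(141)) [0.659 0.053 0.137]
0.6
side refill_mid 0.96 (np.int64(259), np.int64(231)) [ 0.477 -0.031  0.056]
side refill_mid 0.95 (np.int64(307), np.int64(228)) [ 0.572 -0.08   0.052]
side refill_mid 0.87 (np.int64(306), np.int64(258)) [ 0.516 -0.145  0.053]
side refill_mid 0.7 (np.int64(212), np.int64(238)) [0.382 0.01  0.055]
side cover_mid 0.76 (np.int64(191), np.int64(179)) [0.432 0.218 0.06 ]
side core_mid 0.65 (np.int64(192), np.int64(202)) [0.404 0.162 0.036]
side thimble_mid 0.45 (np.int64(278), np.int64(248)) [ 0.502 -0.069  0.02 ]
side jug_mid 0.66 (np.int64(316), np.int64(318)) [ 0.468 -0.239  0.002]
side jug_mid 0.32 (np.int64(260), np.int64(231)) [ 0.479 -0.032  0.056]
side flange 0.62 (np.int64(297), np.int64(175)) [0.643 0.049 0.087]
side drum_tip 0.78 (np.int64(297), np.int64(154)) [ 0.783  0.221 -0.001]
1.05
```

View pics/a_crop.png

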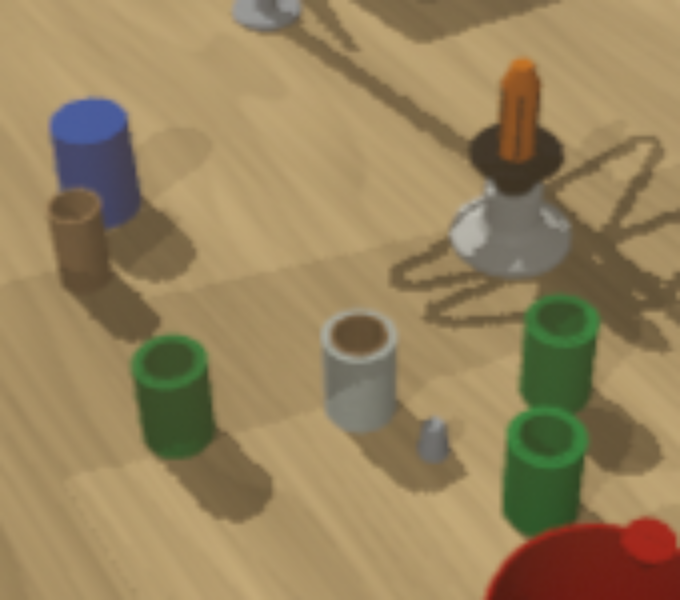

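The crop shows candidates for the refill: a white sleeve with a brown bore at side (260,233), and green look-alikes at (214,239), (310,228) and (306,258). The white one fits the description: white on brown card, with the thimble beside it. Next I fit precise centres.

Run:
```python
from h import *
for n in ['top','side']:
    z=np.load(f'a_{n}.npz');Q=cloud(n,z['d']);
    def near(c,rad,lo,hi):
        m=(np.hypot(Q[...,0]-c[0],Q[...,1]-c[1])<rad)&(Q[...,2]>lo)&(Q[...,2]<hi); return Q[m]
    tb=near((.45,.05),.05,-.02,.02);print(n,'table z',np.nanmedian(tb[:,2]))
    for nm,c,rad,lo,hi in [('refill',(.49,-.03),.035,.055,.066),('cover',(.45,.223),.04,.066,.08),('core',(.405,.168),.03,.055,.066),('thimble',(.5,-.07),.015,.015,.03),('flange',(.645,.05),.042,.066,.083),('drum',(.645,.05),.025,.1,.15),('g1',(.39,.02),.035,.055,.066),('g2',(.585,-.07),.04,.055,.066),('g3',(.53,-.13),.04,.055,.066)]:
        P=near(c,rad,lo,hi)
        if len(P)<5: print(nm,len(P));continue
        mm=(P[:,:2].max(0)+P[:,:2].min(0))/2
        print(n,nm,len(P),'mean',np.round(P.mean(0),4),'mid',np.round(mm,4),'ext',np.round(np.ptp(P,axis=0),4),'circ',[np.round(x,4) for x in circ(P[:,:2])], 'zmed',round(np.median(P[:,2]),4))
    m=(Q[...,2]>.33)&(Q[...,2]<.37)&(Q[...,0]>.5);print('bar',np.median(Q[m],0) if m.any() else 0)
```

```text
top table z -0.0005519227298728113
top refill 100 mean [ 0.488  -0.0149  0.0585] mid [ 0.4874 -0.0151] ext [0.0394 0.0368 0.0078] circ [array([ 0.4882, -0.0147]), np.float64(0.0178)] zmed 0.0585
top cover 309 mean [0.445  0.2375 0.0715] mid [0.4458 0.2382] ext [0.0488 0.0493 0.0107] circ [array([0.4451, 0.2375]), np.float64(0.018)] zmed 0.0715
top core 41 mean [0.4048 0.1795 0.0593] mid [0.4049 0.1792] ext [0.0309 0.0329 0.0094] circ [array([0.4045, 0.179 ]), np.float64(0.0156)] zmed 0.0591
top thimble 21 mean [ 0.5035 -0.065   0.0216] mid [ 0.5035 -0.0652] ext [0.0112 0.0112 0.0085] circ [array([ 0.5036, -0.0652]), np.float64(0.0049)] zmed 0.0211
top flange 289 mean [0.6486 0.0528 0.0733] mid [0.6525 0.0533] ext [0.0598 0.0553 0.0148] circ [array([0.6531, 0.0538]), np.float64(0.0234)] zmed 0.0733
top drum 98 mean [0.6485 0.0527 0.1271] mid [0.6506 0.0533] ext [0.0215 0.0232 0.04  ] circ [array([0.6502, 0.053 ]), np.float64(0.0088)] zmed 0.1293
top g1 113 mean [0.3908 0.0275 0.059 ] mid [0.3914 0.0272] ext [0.041  0.0389 0.0079] circ [array([0.3912, 0.0278]), np.float64(0.0179)] zmed
[... 1130 characters left out ...]
, 0.0531]), np.float64(0.0224)] zmed 0.0728
side drum 149 mean [0.6475 0.0493 0.1208] mid [0.6498 0.0532] ext [0.0224 0.0225 0.0386] circ [array([0.65  , 0.0523]), np.float64(0.0087)] zmed 0.1225
side g1 146 mean [0.3902 0.0266 0.058 ] mid [0.391  0.0288] ext [0.0416 0.0431 0.0058] circ [array([0.3906, 0.0277]), np.float64(0.0179)] zmed 0.0581
side g2 142 mean [ 0.5879 -0.0691  0.058 ] mid [ 0.588  -0.0682] ext [0.0414 0.0427 0.0055] circ [array([ 0.5883, -0.0686]), np.float64(0.0178)] zmed 0.0582
side g3 174 mean [ 0.5265 -0.1309  0.0581] mid [ 0.5278 -0.13  ] ext [0.0425 0.0431 0.0069] circ [array([ 0.5274, -0.1302]), np.float64(0.018)] zmed 0.0583
bar [ 0.65325619 -0.16107098  0.34814853]
```

```bash
cat >> h.py <<'E'
import json
def log():
    s=monitor.observe()
    with open('log.jsonl','a') as f: f.write(json.dumps({k:np.asarray(v).tolist() for k,v in s.items()})+'\n')
    return s
def toolR(tilt,az,roll=0):
    """tool z horizontal direction azimuth az, tilt from down; tool y horizontal. roll=pi flips"""
    z=np.array([np.sin(tilt)*np.cos(az),np.sin(tilt)*np.sin(az),-np.cos(tilt)])
    y=np.array([np.sin(az),-np.cos(az),0.])   # with tilt0, az0: y=-Y, x=+X
    if roll: y=-y
    x=np.cross(y,z); return np.stack([x,y,z],1)
def plan(p,Rt,pinch=True,n=None,show=True):
    """rows from the present measured pose to TCP target (or pinch-point target)"""
    s=log(); T0=R.from_rotvec(s['tcp_rot']); R1=R.from_matrix(Rt)
    p=np.array(p,float)
    if pinch: p=p-Rt[:,2]*robot.pinch_z
    d=p-s['tool_pos']; w=(T0.inv()*R1).as_rotvec()
    k=max(int(np.ceil(max(np.linalg.norm(d)/.0405,np.linalg.norm(w)/.12))),1)
    if n: k=max(k,n)
    # rotate uniformly, straight-line translation
    rows=[];Tc=T0
    for i in range(k):
        rows.append([np.round(Tc.inv().apply(d/k)*100,2).tolist(),np.round(w/k,4).tolist()]); Tc=Tc*R.from_rotvec(w/k)
    print('t',round(s['t'],2),'pos',np.round(s['tool_pos'],4),'rot',np.round(s['tcp_rot'],3),'q',np.round(s['joint_pos'],3),'F',np.round(s['ft_force'],1),'open',round(s['opening'],3))
    print('to',np.round(p,4),'k',k)
    for r in rows: print(r)
    return rows
E
python3 - <<'E'
from h import *
R0=R.from_rotvec(monitor.observe()['tcp_rot']).as_matrix()
plan((.36,-.48,.33),R0,pinch=False)
E
```

```text
t 1.05 pos [ 0.2127 -0.6931  0.1916] rot [ 3.107  0.466 -0.   ] q [ 1.196  0.599 -0.003  1.599  0.002  0.943 -0.08 ] F [-0.2  0.1 -0.4] open 1.001
to [ 0.36 -0.48  0.33] k 8
[[2.54, -2.01, -1.73], [0.0, 0.0, 0.0]]
[[2.54, -2.01, -1.73], [0.0, 0.0, 0.0]]
[[2.54, -2.01, -1.73], [0.0, 0.0, 0.0]]
[[2.54, -2.01, -1.73], [0.0, 0.0, 0.0]]
[[2.54, -2.01, -1.73], [0.0, 0.0, 0.0]]
[[2.54, -2.01, -1.73], [0.0, 0.0, 0.0]]
[[2.54, -2.01, -1.73], [0.0, 0.0, 0.0]]
[[2.54, -2.01, -1.73], [0.0, 0.0, 0.0]]
```

>>> {"fn": "play_rows", "kwargs": {"plan": [[[2.5,-2.0,-1.7],[0,0,0],1],[[2.5,-2.0,-1.7],[0,0,0],1],[[2.5,-2.0,-1.7],[0,0,0],1],[[2.5,-2.0,-1.7],[0,0.1,0],1],[[2.5,-2.0,-1.7],[0,0,0.1],1]]}}

```text
t: 1.47
tool_pos: [0.2978, -0.5617, 0.2792]
tcp_rot: [-3.102, -0.308, -0.157]
ft_force: [-1.8, -1.3, -0.0]
opening: 1.002
```

Run:
```python
from h import *
plan((.40,-.38,.33),toolR(0.6,0.6),pinch=False)
```

```text
t 1.47 pos [ 0.2978 -0.5617  0.2792] rot [-3.102 -0.308 -0.157] q [ 1.075  0.402 -0.034  1.729 -0.104  0.99  -0.272] F [-1.8 -1.3 -0. ] open 1.002
to [ 0.4  -0.38  0.33] k 6
[[2.34, -2.64, -0.58], [0.0216, 0.0815, -0.0641]]
[[2.54, -2.5, -0.33], [0.0216, 0.0815, -0.0641]]
[[2.71, -2.33, -0.06], [0.0216, 0.0815, -0.0641]]
[[2.85, -2.15, 0.21], [0.0216, 0.0815, -0.0641]]
[[2.95, -1.96, 0.49], [0.0216, 0.0815, -0.0641]]
[[3.02, -1.75, 0.78], [0.0216, 0.0815, -0.0641]]
```

>>> {"fn": "play_rows", "kwargs": {"plan": [[[2.3,-2.6,-0.6],[0.02,0.08,-0.064],1],[[2.5,-2.5,-0.3],[0.02,0.08,-0.064],1],[[2.7,-2.3,-0.1],[0.02,0.08,-0.064],1],[[2.8,-2.1,0.2],[0.02,0.08,-0.064],1],[[3.0,-2.0,0.5],[0.02,0.08,-0.064],1]]}}

```text
t: 1.88
tool_pos: [0.3864, -0.4097, 0.3216]
tcp_rot: [-2.809, -0.765, -0.729]
ft_force: [0.1, -0.3, 0.4]
opening: 1.001
```

Run:
```python
from h import *
plan((.42,-.30,.33),toolR(0.9,0.3),pinch=False)
```

```text
t 1.88 pos [ 0.3864 -0.4097  0.3216] rot [-2.809 -0.765 -0.729] q [ 1.262  0.319 -0.301  1.88  -0.504  0.992  0.224] F [ 0.1 -0.3  0.4] open 1.001
to [ 0.42 -0.3   0.33] k 4
[[1.95, -1.93, 0.86], [-0.0395, 0.0973, 0.0436]]
[[1.77, -2.05, 0.97], [-0.0395, 0.0973, 0.0436]]
[[1.58, -2.16, 1.05], [-0.0395, 0.0973, 0.0436]]
[[1.38, -2.27, 1.1], [-0.0395, 0.0973, 0.0436]]
```

>>> {"fn": "play_rows", "kwargs": {"plan": [[[2.0,-1.9,0.9],[-0.04,0.097,0.044],1],[[1.8,-2.0,1.0],[-0.04,0.097,0.044],1]]}}

```text
t: 2.05
tool_pos: [0.4055, -0.3563, 0.3254]
tcp_rot: [-2.77, -0.582, -1.021]
ft_force: [0.9, 0.6, -0.2]
opening: 1.003
```

```bash
python3 -c "
from h import *
log()"
```

>>> {"fn": "play_rows", "kwargs": {"plan": [[[1.6,-2.1,1.0],[-0.04,0.097,0.044],1],[[1.4,-2.2,1.1],[-0.04,0.097,0.044],1],[[1.0,-2.4,0],[0,0,0],1]]}}

```text
t: 2.3
tool_pos: [0.4135, -0.2977, 0.3258]
tcp_rot: [-2.72, -0.449, -1.186]
ft_force: [-0.4, -1.0, 0.9]
opening: 1.0
```

```bash
cat > kin.py <<'E'
from h import *
from scipy.optimize import least_squares
# chain: base T, Rz-ish joints with alternation z,y,z,y,z,y,z (pattern), signs unknown; offsets
def Rm(ax,a): return R.from_rotvec(np.array(ax)*a).as_matrix()
def fk(q,th,S):
    # th: p0(3) link offsets o1..o7 (3 each) then tool rot vec
    o=th[:24].reshape(8,3); p=np.zeros(3);M=np.eye(3)
    axs=[(0,0,1),(0,1,0)]*3+[(0,0,1)]
    for i in range(7):
        p=p+M@o[i]; M=M@Rm(axs[i],S[i]*q[i])
    p=p+M@o[7]; M=M@R.from_rotvec(th[24:27]).as_matrix()
    return p,M
E
python3 - <<'E'
from kin import *
s=log()
L=[json.loads(l) for l in open('log.jsonl')]
q=np.array([l['joint_pos'] for l in L]);P=np.array([l['tool_pos'] for l in L]);W=[R.from_rotvec(l['tcp_rot']).as_matrix() for l in L]
print(np.round(q,3)); print(np.round(P,3))
# orientation: test sign combos
import itertools
best=[]
for S in itertools.product([1,-1],repeat=7):
    if S[1]!=1: continue
    axs=[(0,0,1),(0,1,0)]*3+[(0,0,1)]
    E=[]
    for k in range(len(L)):
        M=np.eye(3)
        for i in range(7): M=M@Rm(axs[i],S[i]*q[k,i])
        E.append((M,W[k]))
    # W = A M B : A base yaw, B const
    def f(x):
        A=Rm((0,0,1),x[0]);B=R.from_rotvec(x[1:]).as_matrix()
        return np.concatenate([(A@M@B-w).ravel() for M,w in E])
    for a0 in (0,np.pi):
      for b0 in ([0,0,0],[3,0,0],[0,3.1,0],[0,0,3.1]):
        o=least_squares(f,[a0]+b0); best.append((o.cost,S,o.x))
best.sort(key=lambda b:b[0])
for b in best[:6]: print(b)
E
```

```text
[[ 1.196e+00  5.990e-01 -3.000e-03  1.599e+00  2.000e-03  9.430e-01
  -8.000e-02]
 [ 1.075e+00  4.020e-01 -3.400e-02  1.729e+00 -1.040e-01  9.900e-01
  -2.720e-01]
 [ 1.262e+00  3.190e-01 -3.010e-01  1.880e+00 -5.040e-01  9.920e-01
   2.240e-01]
 [ 1.367e+00  2.760e-01 -3.860e-01  2.060e+00 -8.110e-01  8.740e-01
   3.970e-01]
 [ 1.589e+00  2.640e-01 -6.640e-01  2.214e+00 -1.021e+00  7.550e-01
   5.050e-01]]
[[ 0.213 -0.693  0.192]
 [ 0.298 -0.562  0.279]
 [ 0.386 -0.41   0.322]
 [ 0.405 -0.356  0.325]
 [ 0.414 -0.298  0.326]]
(np.float64(7.944805542282682e-31), (-1, 1, -1, 1, -1, 1, -1), array([-5.28069318e-16,  1.30262997e-16, -2.01920823e-16,  1.57079633e+00]))
(np.float64(1.0399417130972855e-30), (-1, 1, -1, 1, -1, 1, -1), array([ 6.28318531e+00,  1.21087991e-16, -2.02111855e-16,  1.57079633e+00]))
(np.float64(1.2670074749347709e-30), (-1, 1, -1, 1, -1, 1, -1), array([-4.47949108e-16,  3.65271113e-17, -2.44351562e-16,  1.57079633e+00]))
(np.float64(1.5230238112405892e-28), (-1, 1, -1, 1, -1, 1, -1), array([-2.39867660e-15, -1.64833723e-16,  3.03256906e-16,  1.57079633e+00]))
(np.float64(5.812589012085466e-28), (-1, 1, -1, 1, -1, 1, -1), array([ 5.10695017e-16,  1.37134054e-15, -1.04844113e-15,  1.57079633e+00]))
(np.float64(1.3112505054431304e-23), (-1, 1, -1, 1, -1, 1, -1), array([ 6.28318531e+00,  3.76113228e-13, -4.63511816e-13,  1.57079633e+00]))
```

Run:
```python
from kin import *
L=[json.loads(l) for l in open('log.jsonl')]
S=(-1,1,-1,1,-1,1,-1)
axs=[(0,0,1),(0,1,0)]*3+[(0,0,1)]
rows=[];b=[]
for l in L:
    M=np.eye(3);Ms=[M]
    for i in range(7): M=M@Rm(axs[i],S[i]*l['joint_pos'][i]); Ms.append(M)
    rows.append(Ms); b.append(l['tool_pos'])
b=np.concatenate(b)
def solve(cols):
    A=np.array([np.concatenate([m[i][:,c] for m in rows]) for i,c in cols]).T
    x,r,_,_=np.linalg.lstsq(A,b,rcond=None); print(cols,np.round(x,4),'res',np.abs(A@x-b).max())
solve([(0,2),(2,2),(4,2),(7,2)])
solve([(0,2),(2,2),(4,2),(7,2),(4,0),(3,0)])
solve([(0,2),(2,2),(4,2),(7,2),(4,0),(3,0),(5,0),(6,0)])
solve([(0,2),(2,2),(4,2),(7,2),(4,0),(3,0),(6,0),(1,0)])
```

```text
[(0, 2), (2, 2), (4, 2), (7, 2)] [0.1643 0.6891 0.4199 0.2917] res 0.054737332814688455
[(0, 2), (2, 2), (4, 2), (7, 2), (4, 0), (3, 0)] [0.2039 0.6636 0.4123 0.2802 0.0248 0.0339] res 0.052198445855196784
[(0, 2), (2, 2), (4, 2), (7, 2), (4, 0), (3, 0), (5, 0), (6, 0)] [ 0.0168  0.6914  0.5165  0.066  -0.1102  0.0184  0.1349  0.0849] res 0.0527931571261861
[(0, 2), (2, 2), (4, 2), (7, 2), (4, 0), (3, 0), (6, 0), (1, 0)] [ 0.1171  0.6814  0.529   0.1797 -0.0205  0.0367  0.1601  0.0277] res 0.05236465786826017
```

Run:
```python
from kin import *
L=[json.loads(l) for l in open('log.jsonl')]
S=(-1,1,-1,1,-1,1,-1)
axs=[(0,0,1),(0,1,0)]*3+[(0,0,1)]
rows=[];b=[]
for l in L:
    M=np.eye(3);Ms=[M]
    for i in range(7): M=M@Rm(axs[i],S[i]*l['joint_pos'][i]); Ms.append(M)
    rows.append(Ms); b.append(l['tool_pos'])
b=np.concatenate(b)
def solve(cols):
    A=np.array([np.concatenate([m[i][:,c] for m in rows]) for i,c in cols]).T
    x,r,rk,sv=np.linalg.lstsq(A,b,rcond=None); print(cols,np.round(x,4),'res',round(np.abs(A@x-b).max(),5),np.round(sv[-2:],3))
Z=[(0,2),(2,2),(4,2),(7,2)]
solve(Z+[(2,1)]);solve(Z+[(4,1)]);solve(Z+[(6,1)])
solve(Z+[(2,1),(4,1),(6,1)])
solve(Z+[(2,1),(4,1),(6,1),(4,0)])
solve(Z+[(2,1),(4,1),(6,1),(1,0)])
solve(Z+[(2,1),(4,1),(6,1),(6,0)])
solve(Z+[(2,1),(4,1),(6,1),(6,0),(4,0)])
solve(Z+[(2,1),(4,1),(6,1),(6,0),(4,0),(3,0)])
```

```text
[(0, 2), (2, 2), (4, 2), (7, 2), (2, 1)] [ 0.3018  0.627   0.4593  0.3563 -0.0549] res 0.01059 [0.594 0.195]
[(0, 2), (2, 2), (4, 2), (7, 2), (4, 1)] [ 0.2549  0.6717  0.4217  0.3722 -0.0544] res 0.01247 [0.545 0.207]
[(0, 2), (2, 2), (4, 2), (7, 2), (6, 1)] [ 0.2205  0.7002  0.4252  0.346  -0.0452] res 0.01661 [0.615 0.21 ]
[(0, 2), (2, 2), (4, 2), (7, 2), (2, 1), (4, 1), (6, 1)] [ 2.836e-01  6.469e-01  4.423e-01  3.664e-01 -2.990e-02 -2.640e-02
 -4.000e-04] res 0.0 [0.365 0.112]
[(0, 2), (2, 2), (4, 2), (7, 2), (2, 1), (4, 1), (6, 1), (4, 0)] [ 2.836e-01  6.469e-01  4.423e-01  3.664e-01 -2.990e-02 -2.640e-02
 -4.000e-04 -0.000e+00] res 0.0 [0.112 0.061]
[(0, 2), (2, 2), (4, 2), (7, 2), (2, 1), (4, 1), (6, 1), (1, 0)] [ 2.836e-01  6.469e-01  4.423e-01  3.664e-01 -2.990e-02 -2.640e-02
 -4.000e-04  0.000e+00] res 0.0 [0.134 0.1  ]
[(0, 2), (2, 2), (4, 2), (7, 2), (2, 1), (4, 1), (6, 1), (6, 0)] [ 2.836e-01  6.469e-01  4.423e-01  3.664e-01 -2.990e-02 -2.640e-02
 -4.000e-04 -0.000e+00] res 0.0 [0.115 0.073]
[(0, 2), (2, 2), (4, 2), (7, 2), (2, 1), (4, 1), (6, 1), (6, 0), (4, 0)] [ 2.836e-01  6.469e-01  4.423e-01  3.664e-01 -2.990e-02 -2.640e-02
 -4.000e-04 -0.000e+00 -0.000e+00] res 0.0 [0.086 0.05 ]
[(0, 2), (2, 2), (4, 2), (7, 2), (2, 1), (4, 1), (6, 1), (6, 0), (4, 0), (3, 0)] [ 2.836e-01  6.469e-01  4.423e-01  3.664e-01 -2.990e-02 -2.640e-02
 -4.000e-04 -0.000e+00  0.000e+00 -0.000e+00] res 0.0 [0.084 0.039]
```

```bash
cat >> kin.py <<'E'
S=(-1,1,-1,1,-1,1,-1)
O=np.zeros((8,3));O[0,2]=.2836;O[2,2]=.6469;O[4,2]=.4423;O[7,2]=.3664;O[2,1]=-.0299;O[4,1]=-.0264;O[6,1]=-.0004
LO=np.array([-2.57,-.35,-1.29,.11,-1.05,.11,-2.63]);HI=np.array([2.57,1.97,1.29,2.56,4.19,1.86,2.63])
AX=[np.array(a,float) for a in [(0,0,1),(0,1,0)]*3+[(0,0,1)]]
RB=Rm((0,0,1),np.pi/2)
def FK(q,full=False):
    p=np.zeros(3);M=np.eye(3);pts=[]
    for i in range(7):
        p=p+M@O[i];pts.append((p.copy(),M@AX[i]*S[i])); M=M@Rm(AX[i],S[i]*q[i])
    p=p+M@O[7]
    return (p,M@RB,pts) if full else (p,M@RB)
def IK(p,Rt,q0,mar=.04,it=1):
    def f(q):
        a,M=FK(q); return np.r_[(a-p)*10,(R.from_matrix(M.T@Rt)).as_rotvec()*3,(q-q0)*.003]
    o=least_squares(f,np.clip(q0,LO+mar+1e-3,HI-mar-1e-3),bounds=(LO+mar,HI-mar))
    a,M=FK(o.x)
    return o.x,np.linalg.norm(a-p),np.linalg.norm(R.from_matrix(M.T@Rt).as_rotvec())
E
cat > srch.py <<'E'
from kin import *
rng=np.random.default_rng(0)
q0=monitor.observe()['joint_pos']; print(np.abs(FK(q0)[0]-monitor.observe()['tool_pos']).max())
pts={'ref':(.488,-.0148,.036),'cov':(.4445,.237,.045),'hi':(.651,.053,.19),'lo':(.651,.053,.109)}
for tilt in (.8,1.0):
  for azd in (-90,-60,-30,0,30,60,90):
    for roll in (0,1):
      out=[]
      for n,p in pts.items():
        Rt=toolR(tilt,np.radians(azd),roll);P=np.array(p)-Rt[:,2]*robot.pinch_z
        ok=None
        for k in range(6):
            s=q0 if k==0 else rng.uniform(LO,HI)
            q,e,w=IK(P,Rt,s)
            if e<.002 and w<.01: ok=q;break
        out.append(n+(':'+str(np.round(ok,1).tolist()) if ok is not None else ':--'))
      print(tilt,azd,roll,' '.join(out))
E
python3 srch.py
```

```text
0.00011751285200695127
0.8 -90 0 ref:[-0.9, 0.9, 0.5, 2.2, 0.6, 0.6, 2.1] cov:-- hi:[-0.0, 0.9, -0.8, 1.7, 1.1, 1.7, 1.9] lo:[0.0, 1.1, -1.0, 1.7, 1.2, 1.8, 1.8]
0.8 -90 1 ref:[-1.1, 1.1, 1.0, 2.2, -0.3, 0.5, -0.1] cov:[-0.9, 0.9, -0.0, 1.9, 0.5, 1.1, -1.3] hi:[-0.4, 0.7, -0.2, 1.7, 0.8, 1.3, -1.0] lo:[-0.5, 0.8, -0.0, 1.7, 0.8, 1.2, -1.1]
0.8 -60 0 ref:[-0.5, 0.8, -0.2, 2.5, 1.6, 1.0, 1.4] cov:[-0.8, 0.9, -0.4, 2.1, 1.1, 1.2, 1.6] hi:[-1.2, 1.0, 1.2, 2.1, -0.4, 0.4, -2.6] lo:[-1.2, 1.2, 1.2, 2.1, -0.8, 0.4, -2.3]
0.8 -60 1 ref:[-0.1, 1.0, -0.9, 2.4, 1.5, 1.5, -1.7] cov:[-0.7, 0.9, -0.5, 2.1, 1.1, 1.2, -1.6] hi:[-0.2, 0.7, -0.6, 2.0, 1.2, 1.3, -1.0] lo:[-1.2, 1.1, 1.1, 2.1, -0.3, 0.3, 0.4]
0.8 -30 0 ref:-- cov:[-1.7, 1.2, 1.0, 2.5, 3.6, 0.2, -0.5] hi:[-0.8, 0.5, 0.4, 2.3, 1.9, 0.5, 1.9] lo:[-1.2, 1.2, 1.2, 2.4, 3.9, 0.5, -0.3]
0.8 -30 1 ref:-- cov:[-0.5, 1.0, -0.9, 2.4, 1.5, 1.5, -1.7] hi:[0.2, 0.7, -1.0, 2.2, 1.7, 1.3, -0.9] lo:[0.1, 0.9, -1.0, 2.3, 1.8, 1.4, -1.0]
0.8 0 0 ref:-- cov:-- hi:[0.3, 0.6, -0.8, 2.4, 2.3, 0.8, 2.3] lo:[-0.3, 0.7, 0.1, 2.5, 2.9, 0.8, 1.5]
0.8 0 1 ref:-- co
[... 2057 characters left out ...]
9, -1.1, 2.4, 2.9, 0.6, 2.6] lo:[0.0, 0.8, 0.1, 2.5, 3.8, 1.2, 1.6]
1.0 30 1 ref:-- cov:-- hi:[0.9, 0.9, -1.2, 2.4, 2.8, 0.7, -0.4] lo:[-0.3, 1.0, 0.7, 2.5, 3.9, 1.5, -1.9]
1.0 60 0 ref:[1.3, 1.3, -1.2, 2.4, 1.8, 0.2, -1.7] cov:-- hi:[0.9, 0.9, -1.1, 2.1, -1.0, 0.2, 0.7] lo:--
1.0 60 1 ref:-- cov:-- hi:[0.9, 0.9, -1.1, 2.1, -1.0, 0.2, -2.4] lo:--
1.0 90 0 ref:[0.9, 1.0, -0.7, 2.1, -0.5, 0.7, 0.9] cov:[0.8, 1.4, -1.2, 2.3, 1.5, 0.2, -1.5] hi:[0.7, 0.9, -0.7, 1.8, -0.6, 0.9, 0.6] lo:[0.7, 1.0, -0.7, 1.8, -0.6, 0.8, 0.7]
1.0 90 1 ref:[0.5, 0.9, -0.1, 2.1, -1.0, 1.0, -1.8] cov:[0.8, 1.4, -1.2, 2.3, 1.5, 0.2, 1.7] hi:[0.4, 0.8, -0.2, 1.8, -0.9, 1.1, -2.2] lo:[0.4, 0.9, -0.2, 1.8, -1.0, 1.1, -2.1]
```

```bash
cat >> kin.py <<'E'
def simpath(q,wps,ns=12,verbose=True):
    """wps: (pinch pos,tilt,azdeg,roll) ; min-change sequential IK"""
    p,M=FK(q); 
    for (P,t,a,r) in wps:
        Rt=toolR(t,np.radians(a),r); pt=np.array(P)-Rt[:,2]*robot.pinch_z
        p0,M0=FK(q); w=R.from_matrix(M0.T@Rt).as_rotvec()
        for i in range(1,ns+1):
            # DLS tracking
            pi=p0+(pt-p0)*i/ns; Mi=M0@R.from_rotvec(w*i/ns).as_matrix()
            for _ in range(6):
                pp,MM,J=FK(q,True); 
                Jm=np.array([np.r_[np.cross(ax,pp-o),ax] for o,ax in J]).T
                e=np.r_[pi-pp,R.from_matrix(Mi@MM.T).as_rotvec()]
                q=np.clip(q+Jm.T@np.linalg.solve(Jm@Jm.T+1e-4*np.eye(6),e),LO,HI)
        pp,MM=FK(q)
        if verbose: print(np.round(P,3),t,a,r,'q',np.round(q,2),'err',np.round(np.linalg.norm(pt-pp),4),'lim',np.round(np.min(np.minimum(q-LO,HI-q)),2),'elbow',np.round(FK(q,True)[2][3][0],2),'wrist',np.round(FK(q,True)[2][5][0],2))
    return q
E
python3 - <<'E'
from kin import *
q0=monitor.observe()['joint_pos']
for r in (0,1):
  for az in (-65,-75,-85):
    print(r,az)
    ref=np.array([.488,-.0148,.038]);f=lambda d,a,t=.9:-toolR(t,np.radians(a))[:,2]*d
    q=simpath(q0,[((.45,-.1,.33),.1,-10,r),((.45,.0,.3),.5,az,r),(ref+f(.15,az)+[0,0,.05],.9,az,r),(ref+f(.08,az),.9,az,r),(ref,.9,az,r),(ref+[0,0,.15],.9,az,r),((.56,.05,.2),.9,-45,r),((.651,.053,.19),.9,-25,r),((.651,.053,.105),.9,-25,r)])
E
```

```text
0 -65
[ 0.45 -0.1   0.33] 0.1 -10 0 q [ 0.74  0.14 -0.73  2.05  0.14  0.89 -1.81] err 0.0 lim 0.49 elbow [ 0.05 -0.08  0.92] wrist [ 0.42 -0.09  0.68]
[0.45 0.   0.3 ] 0.5 -65 0 q [-1.55  0.47  1.29  2.28  0.    0.64 -2.63] err 0.0905 lim 0.0 elbow [0.03 0.29 0.86] wrist [0.36 0.22 0.57]
[0.438 0.092 0.181] 0.9 -65 0 q [-1.64  1.16  1.29  2.36 -0.51  0.51 -2.63] err 0.0577 lim 0.0 elbow [-0.01  0.59  0.54] wrist [0.31 0.35 0.36]
[0.462 0.042 0.088] 0.9 -65 0 q [-1.45  1.21  1.14  2.42 -0.71  0.22 -2.63] err 0.0 lim 0.0 elbow [0.11 0.6  0.51] wrist [0.35 0.29 0.3 ]
[ 0.488 -0.015  0.038] 0.9 -65 0 q [-1.24  1.2   0.93  2.44 -0.92  0.11 -2.45] err 0.0502 lim 0.0 elbow [0.22 0.56 0.52] wrist [0.37 0.23 0.26]
[ 0.488 -0.015  0.188] 0.9 -65 0 q [-1.39  1.07  1.29  2.41 -0.6   0.25 -2.45] err 0.0341 lim 0.0 elbow [0.13 0.55 0.59] wrist [0.37 0.24 0.39]
[0.56 0.05 0.2 ] 0.9 -45 0 q [-1.41  0.93  1.23  2.4  -0.59  0.11 -2.28] err 0.0397 lim 0.0 elbow [0.11 0.51 0.67] wrist [0.37 0.24 0.42]
[0.651 0.053 0.19 ] 0.9 -25 0 q [-0.99  0.46  0.6   2.42 -1.05  0.11 -1.3 ] err 0.2263 lim 0.0 elbow [0
[... 5838 characters left out ...]
[ 0.488 -0.015  0.038] 0.9 -85 1 q [-0.26  0.94 -0.53  2.17  1.14  1.32 -1.68] err 0.0 lim 0.39 elbow [0.51 0.1  0.67] wrist [0.46 0.26 0.25]
[ 0.488 -0.015  0.188] 0.9 -85 1 q [-0.2   0.67 -0.6   2.14  0.98  1.43 -1.41] err 0.0 lim 0.42 elbow [0.4  0.05 0.79] wrist [0.46 0.26 0.4 ]
[0.56 0.05 0.2 ] 0.9 -45 1 q [-0.22  0.6  -0.69  2.33  1.44  1.3  -1.25] err 0.0 lim 0.23 elbow [0.36 0.05 0.82] wrist [0.37 0.24 0.42]
[0.651 0.053 0.19 ] 0.9 -25 1 q [-0.05  0.62 -0.68  2.34  1.87  1.13 -1.09] err 0.0 lim 0.22 elbow [ 0.38 -0.01  0.81] wrist [0.4  0.17 0.41]
[0.651 0.053 0.105] 0.9 -25 1 q [-0.08  0.81 -0.64  2.38  2.01  1.27 -1.26] err 0.0 lim 0.18 elbow [0.47 0.01 0.73] wrist [0.4  0.17 0.32]
```

Run:
```python
from kin import *
q0=monitor.observe()['joint_pos']
ref=np.array([.488,-.0148,.038]);f=lambda d,a,t=.9:-toolR(t,np.radians(a))[:,2]*d
az=-75;r=1
simpath(q0,[((.45,-.05,.30),.1,-75,1),(ref+f(.15,az)+[0,0,.05],.9,az,r),(ref+f(.08,az),.9,az,r),(ref,.9,az,r)])
plan((.45,-.05,.30),toolR(.1,np.radians(-75),1))
```

```text
[ 0.45 -0.05  0.3 ] 0.1 -75 1 q [ 0.6   0.22 -0.81  2.07  0.32  0.94 -0.14] err 0.0 lim 0.48 elbow [ 0.1  -0.1   0.91] wrist [ 0.44 -0.02  0.65]
[0.458 0.099 0.181] 0.9 -75 1 q [-0.44  0.69 -0.62  2.14  0.93  1.44 -1.47] err 0.0 lim 0.42 elbow [0.38 0.15 0.78] wrist [0.39 0.36 0.4 ]
[0.472 0.046 0.088] 0.9 -75 1 q [-0.39  0.84 -0.55  2.23  1.11  1.33 -1.63] err 0.0 lim 0.33 elbow [0.46 0.16 0.72] wrist [0.4  0.31 0.3 ]
[ 0.488 -0.015  0.038] 0.9 -75 1 q [-0.32  0.92 -0.49  2.28  1.27  1.27 -1.71] err 0.0 lim 0.28 elbow [0.5  0.13 0.67] wrist [0.42 0.25 0.25]
t 2.3 pos [ 0.4135 -0.2977  0.3258] rot [-2.72  -0.449 -1.186] q [ 1.589  0.264 -0.664  2.214 -1.021  0.755  0.505] F [-0.4 -1.   0.9] open 1.0
to [ 0.4505 -0.0518  0.2814] k 15
[[0.29, -1.47, 0.77], [0.036, -0.0497, -0.0967]]
[[0.47, -1.4, 0.81], [0.036, -0.0497, -0.0967]]
[[0.64, -1.32, 0.83], [0.036, -0.0497, -0.0967]]
[[0.81, -1.22, 0.84], [0.036, -0.0497, -0.0967]]
[[0.96, -1.1, 0.83], [0.036, -0.0497, -0.0967]]
[[1.1, -0.97, 0.82], [0.036, -0.0497, -0.0967]]
[[1.23, -0.83, 0.79], [0.036, -0.0497, -0.0967]]
[[1.34, -0.68, 0.76], [0.036, -0.0497, -0.0967]]
[[1.44, -0.52, 0.71], [0.036, -0.0497, -0.0967]]
[[1.51, -0.35, 0.65], [0.036, -0.0497, -0.0967]]
[[1.57, -0.18, 0.59], [0.036, -0.0497, -0.0967]]
[[1.6, -0.0, 0.51], [0.036, -0.0497, -0.0967]]
[[1.62, 0.17, 0.43], [0.036, -0.0497, -0.0967]]
[[1.61, 0.34, 0.34], [0.036, -0.0497, -0.0967]]
[[1.59, 0.5, 0.24], [0.036, -0.0497, -0.0967]]
```

>>> {"fn": "play_rows", "kwargs": {"plan": [[[0.3,-1.5,0.8],[0.036,-0.05,-0.097],1],[[0.5,-1.4,0.8],[0.036,-0.05,-0.097],1],[[0.6,-1.3,0.8],[0.036,-0.05,-0.097],1],[[0.8,-1.2,0.8],[0.036,-0.05,-0.097],1],[[1.0,-1.1,0.8],[0.036,-0.05,-0.097],1]]}}

```text
t: 2.72
tool_pos: [0.4267, -0.215, 0.3138]
tcp_rot: [-2.685, -1.257, -0.824]
ft_force: [0.8, 0.2, -1.0]
opening: 1.002
```

>>> {"fn": "play_rows", "kwargs": {"plan": [[[1.1,-1.0,0.8],[0.036,-0.05,-0.097],1],[[1.2,-0.8,0.8],[0.036,-0.05,-0.097],1],[[1.3,-0.7,0.8],[0.036,-0.05,-0.097],1],[[1.4,-0.5,0.7],[0.036,-0.05,-0.097],1],[[1.5,-0.4,0.6],[0.036,-0.05,-0.097],1]]}}

```text
t: 3.13
tool_pos: [0.4379, -0.1336, 0.2985]
tcp_rot: [2.405, 1.966, 0.379]
ft_force: [0.5, -0.4, -0.4]
opening: 1.006
```

Run:
```python
from kin import *
q0=monitor.observe()['joint_pos']
ref=np.array([.488,-.0148,.038]);f=lambda d,a,t=.9:-toolR(t,np.radians(a))[:,2]*d
az=-75;r=1
simpath(q0,[(ref+f(.12,az)+[0,0,.10],.9,az,r),(ref+f(.08,az),.9,az,r),(ref,.9,az,r)])
plan(ref+f(.12,az)+[0,0,.10],toolR(.9,np.radians(-75),1))
```

```text
[0.464 0.076 0.213] 0.9 -75 1 q [-0.35  0.64 -0.69  2.15  0.94  1.49 -1.42] err 0.0 lim 0.37 elbow [0.37 0.1  0.8 ] wrist [0.39 0.34 0.43]
[0.472 0.046 0.088] 0.9 -75 1 q [-0.36  0.85 -0.61  2.23  1.12  1.37 -1.65] err 0.0 lim 0.33 elbow [0.47 0.14 0.71] wrist [0.4  0.31 0.3 ]
[ 0.488 -0.015  0.038] 0.9 -75 1 q [-0.28  0.94 -0.55  2.27  1.28  1.31 -1.72] err 0.0 lim 0.29 elbow [0.51 0.12 0.67] wrist [0.42 0.25 0.25]
t 3.13 pos [ 0.4379 -0.1336  0.2985] rot [2.405 1.966 0.379] q [ 1.     0.148 -0.748  2.113 -0.128  0.771  0.15 ] F [ 0.5 -0.4 -0.4] open 1.006
to [0.4675 0.0618 0.201 ] k 10
[[1.77, -0.28, 1.28], [-0.0019, -0.1019, -0.0525]]
[[1.9, -0.19, 1.09], [-0.0019, -0.1019, -0.0525]]
[[2.01, -0.09, 0.89], [-0.0019, -0.1019, -0.0525]]
[[2.09, 0.02, 0.69], [-0.0019, -0.1019, -0.0525]]
[[2.15, 0.13, 0.47], [-0.0019, -0.1019, -0.0525]]
[[2.18, 0.24, 0.25], [-0.0019, -0.1019, -0.0525]]
[[2.18, 0.35, 0.03], [-0.0019, -0.1019, -0.0525]]
[[2.14, 0.47, -0.19], [-0.0019, -0.1019, -0.0525]]
[[2.09, 0.58, -0.41], [-0.0019, -0.1019, -0.0525]]
[[2.0, 0.69, -0.62], [-0.0019, -0.1019, -0.0525]]
```

>>> {"fn": "play_rows", "kwargs": {"plan": [[[1.8,-0.3,1.3],[0,-0.102,-0.053],1],[[1.9,-0.2,1.1],[0,-0.102,-0.053],1],[[2.0,-0.1,0.9],[0,-0.102,-0.053],1],[[2.1,0,0.7],[0,-0.102,-0.053],1],[[2.1,0.1,0.5],[0,-0.102,-0.053],1]]}}

```text
t: 3.55
tool_pos: [0.447, -0.0529, 0.2594]
tcp_rot: [2.039, 1.993, -0.132]
ft_force: [0.1, -1.9, -1.2]
opening: 1.006
```

>>> {"fn": "play_rows", "kwargs": {"plan": [[[2.2,0.2,0.2],[0,-0.102,-0.053],1],[[2.2,0.4,0],[0,-0.102,-0.053],1],[[2.1,0.5,-0.2],[0,-0.102,-0.053],1],[[2.1,0.6,-0.4],[0,-0.102,-0.053],1],[[2.0,0.7,-0.6],[0,-0.102,-0.053],1]]}}

```text
t: 3.97
tool_pos: [0.4644, 0.047, 0.2237]
tcp_rot: [1.547, 1.916, -0.62]
ft_force: [1.5, 0.0, 1.1]
opening: 1.0
```

Run:
```python
from kin import *
s=monitor.observe()
p,d=cams.read_camera('wrist'); cv2.imwrite('pics/b_wrist.png',p[:,:,::-1]); Q=cloud('wrist',d,s)
print(finder.place_of('refill_mid','wrist')[:4])
np.savez('b_wrist.npz',p=p,d=d,Q=Q)
m=(np.hypot(Q[...,0]-.488,Q[...,1]+.015)<.032)&(Q[...,2]>.053)&(Q[...,2]<.066); P=Q[m]
print(len(P),P.mean(0),circ(P[:,:2]),(P[:,:2].max(0)+P[:,:2].min(0))/2,np.ptp(P,axis=0), np.median(P[:,2]))
m=(np.hypot(Q[...,0]-.651,Q[...,1]-.053)<.02)&(Q[...,2]>.1)&(Q[...,2]<.15); P=Q[m]
if len(P)>5: print('drum',len(P),P.mean(0),circ(P[:,:2]))
ref=np.array([.488,-.0148,.04]);f=lambda d,a,t=.9:-toolR(t,np.radians(a))[:,2]*d
plan(ref+f(.075,-75),toolR(.9,np.radians(-75),1))
```

```text
[{'position': [258.7, 97.2], 'confidence': 0.84}, {'position': [273.5, 157.0], 'confidence': 0.81}, {'position': [320.0, 138.3], 'confidence': 0.67}, {'position': [187.0, 54.8], 'confidence': 0.64}]
657 [ 0.48664608 -0.01277187  0.05910776] (array([ 0.48705201, -0.01365067]), np.float64(0.018032731941071894)) [ 0.4874293  -0.01541261] [0.04210001 0.04445583 0.00991523] 0.0599975287505711
drum 780 [0.64552309 0.05769621 0.12194816] (array([0.64891564, 0.05514964]), np.float64(0.008830440240979546))
t 4.07 pos [0.4634 0.0535 0.2181] rot [ 1.537  1.934 -0.623] q [-0.234  0.542 -0.729  2.137  0.884  1.397 -1.303] F [-1.2 -0.2 -0.7] open 0.996
to [0.4766 0.0278 0.075 ] k 4
[[1.98, 0.18, 3.06], [-0.0068, -0.0332, -0.0055]]
[[2.08, 0.17, 3.0], [-0.0068, -0.0332, -0.0055]]
[[2.18, 0.17, 2.93], [-0.0068, -0.0332, -0.0055]]
[[2.27, 0.16, 2.85], [-0.0068, -0.0332, -0.0055]]
```

View pics/b_wrist.png

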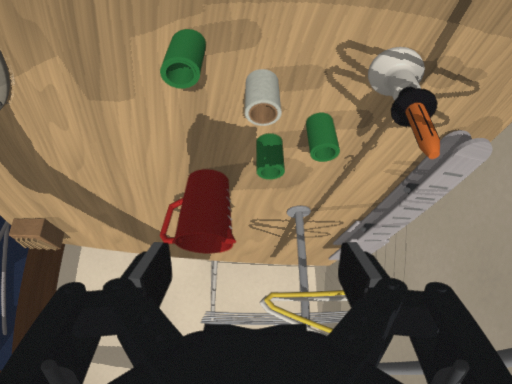

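The wrist view shows the white refill at (262,97), greens at (184,58), (322,137) and (269,157), and the roller at (412,100). This agrees with the fixed cameras. Next is the pre-grasp.

>>> {"fn": "play_rows", "kwargs": {"plan": [[[2.0,0.2,3.1],[-0.007,-0.033,-0.005],1],[[2.1,0.2,3.0],[-0.007,-0.033,-0.005],1],[[2.2,0.2,2.9],[-0.007,-0.033,-0.005],1],[[2.3,0.2,2.8],[-0.007,-0.033,-0.005],1],[[0,0,0],[0,0,0],1]]}}

```text
t: 4.48
tool_pos: [0.4761, 0.0191, 0.0718]
tcp_rot: [1.436, 1.846, -0.699]
ft_force: [0.3, -0.1, -1.1]
opening: 0.996
```

Run:
```python
from kin import *
s=monitor.observe()
p,d=cams.read_camera('wrist'); cv2.imwrite('pics/c_wrist.png',p[:,:,::-1]); Q=cloud('wrist',d,s)
m=(np.hypot(Q[...,0]-.488,Q[...,1]+.015)<.032)&(Q[...,2]>.053)&(Q[...,2]<.066); P=Q[m]
print(len(P),P.mean(0),circ(P[:,:2]),(P[:,:2].max(0)+P[:,:2].min(0))/2,np.ptp(P,axis=0), np.median(P[:,2]))
plan((.488,-.0145,.040),toolR(.9,np.radians(-75),1))
```

```text
1123 [ 0.48600726 -0.00897732  0.05799027] (array([ 0.48680266, -0.01200805]), np.float64(0.01763567599296016)) [ 0.48730361 -0.01385449] [0.0416758  0.04333057 0.00858023] 0.058657050804473726
t 4.53 pos [0.4767 0.0197 0.0761] rot [ 1.437  1.844 -0.695] q [-0.345  0.849 -0.594  2.232  1.121  1.355 -1.645] F [-0.9  1.   0.7] open 1.001
to [ 0.4918 -0.0286  0.0284] k 2
[[0.3, 0.14, 3.47], [-0.0054, 0.0008, -0.0049]]
[[0.3, 0.12, 3.47], [-0.0054, 0.0008, -0.0049]]
```

View pics/c_wrist.png

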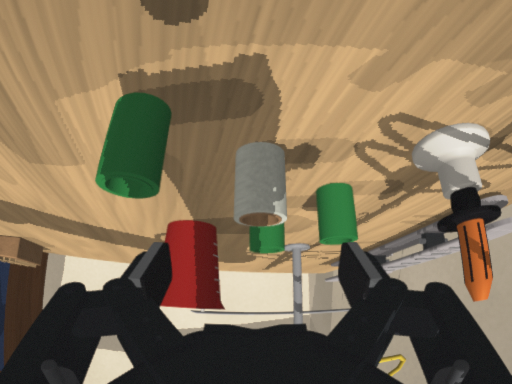

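>>> {"fn": "play_rows", "kwargs": {"plan": [[[0.2,0.1,2.4],[-0.005,0,-0.005],1],[[0.2,0.1,2.4],[-0.005,0,-0.005],1],[[0.2,0.1,2.3],[0,0,0],1],[[0,0,0],[0,0,0],1]]}}

```text
t: 4.87
tool_pos: [0.4958, -0.0321, 0.0332]
tcp_rot: [1.429, 1.844, -0.68]
ft_force: [-0.8, -0.2, 0.2]
opening: 0.999
```

Run:
```python
from kin import *
s=monitor.observe()
p,d=cams.read_camera('wrist'); cv2.imwrite('pics/d_wrist.png',p[:,:,::-1])
p,d=cams.read_camera('side'); cv2.imwrite('pics/d_side.png',cv2.resize(p[100:300,150:370,::-1],None,fx=3,fy=3))
plan((.488,-.0145,.040),toolR(.9,np.radians(-75),1))
```

```text
t 4.97 pos [ 0.4958 -0.029   0.0339] rot [ 1.429  1.846 -0.676] q [-0.282  0.919 -0.539  2.272  1.272  1.307 -1.712] F [ 1.1 -0.5 -0.4] open 1.0
to [ 0.4918 -0.0286  0.0284] k 1
[[0.52, -0.39, 0.23], [0.0058, 0.0002, -0.0114]]
```

View pics/d_wrist.png

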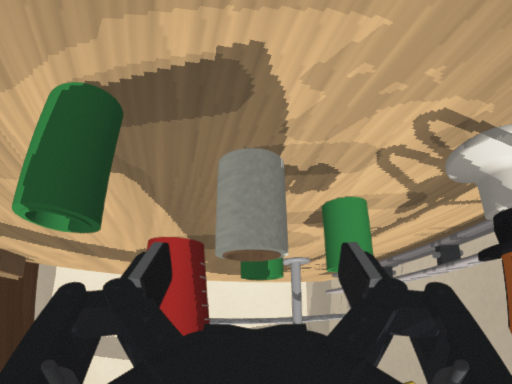

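View pics/d_side.png

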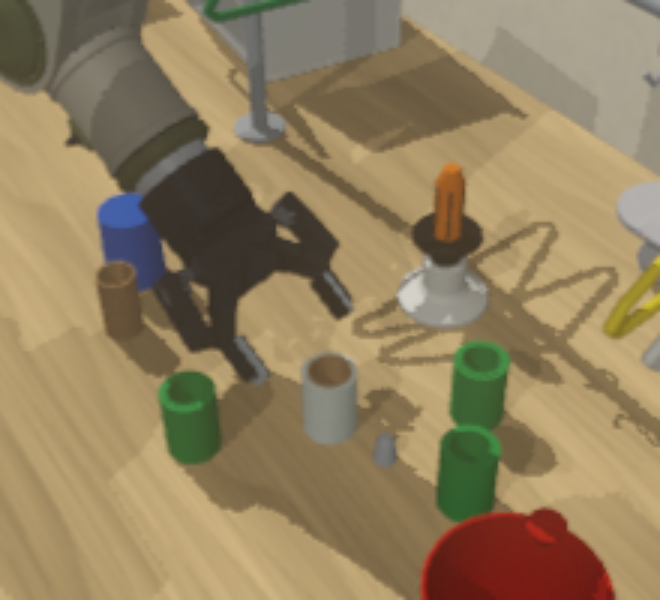

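Run:
```python
from kin import *
s=monitor.observe();print(s['tool_pos'],s['tcp_rot'],FK(s['joint_pos'])[0])
p,d=cams.read_camera('side');Q=cloud('side',d)
for u,v in [(237,225),(236,223),(265,202),(264,200),(259,230),(262,190),(230,215)]: print((u,v),np.round(Q[v,u],3))
print(R.from_rotvec(s['tcp_rot']).as_matrix().round(2))
p,d=cams.read_camera('top');Q=cloud('top',d);cv2.imwrite('pics/d_top.png',cv2.resize(p[150:300,130:330,::-1],None,fx=4,fy=4))
p,d=cams.read_camera('wrist');Q=cloud('wrist',d,s)
# finger tips in wrist image in tool frame
T=R.from_rotvec(s['tcp_rot']).as_matrix()
for u,v in [(160,255),(350,255),(165,270),(345,270),(250,255),(250,160)]: print((u,v),d[v,u],np.round((Q[v,u]-s['tool_pos'])@T,3),np.round(Q[v,u],3))
```

```text
[ 0.49582056 -0.02900401  0.03393933] [ 1.42891507  1.84574336 -0.67609123] [ 0.49582472 -0.0289872   0.03385684]
(237, 225) [ 0.438 -0.004  0.075]
(236, 223) [ 0.438 -0.001  0.078]
(265, 202) [0.528 0.021 0.077]
(264, 200) [0.529 0.026 0.079]
(259, 230) [ 0.478 -0.03   0.058]
(262, 190) [ 0.599  0.14  -0.002]
(230, 215) [0.433 0.016 0.091]
[[-0.15  0.97  0.21]
 [ 0.6   0.26 -0.76]
 [-0.78  0.01 -0.62]]
(160, 255) 0.12810425 [ 0.009 -0.044 -0.068] [0.438 0.016 0.069]
(350, 255) 0.12665498 [ 0.009  0.042 -0.069] [0.52 0.04 0.07]
(165, 270) 0.1350482 [-0.002 -0.044 -0.064] [0.44  0.007 0.074]
(345, 270) 0.13322602 [-0.001  0.042 -0.065] [0.523 0.03  0.076]
(250, 255) 0.18620594 [-0.018 -0.004 -0.015] [ 0.491 -0.03   0.058]
(250, 160) 0.17192085 [ 0.042 -0.004 -0.012] [0.483 0.005 0.009]
```

View pics/d_top.png

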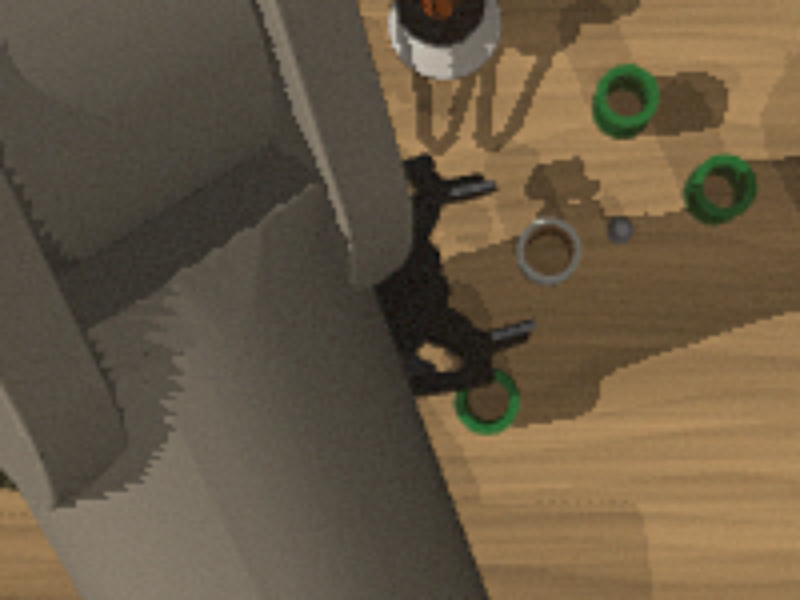

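Run:
```python
from kin import *
s=monitor.observe()
T=R.from_rotvec(s['tcp_rot']).as_matrix()
for n in ['side','top','wrist']:
    p,d=cams.read_camera(n);Q=cloud(n,d,s); L=(Q-s['tool_pos'])@T
    dark=(p.max(-1)<110)
    for sg in (1,-1):
        m=(L[...,1]*sg>.025)&(L[...,1]*sg<.07)&(np.abs(L[...,0])<.03)&(L[...,2]>-.2)&(L[...,2]<.03)&(Q[...,2]>.03)
        z=L[m]; 
        if len(z)==0: print(n,sg,0);continue
        h,e=np.histogram(z[:,2],bins=np.arange(-.2,.04,.01)); print(n,sg,dict(zip(np.round(e[:-1],2).tolist(),h.tolist())))
        i=z[:,2]>np.percentile(z[:,2],90); print(z[i].mean(0).round(3))
```

```text
side 1 {-0.2: 2, -0.19: 2, -0.18: 2, -0.17: 12, -0.16: 46, -0.15: 69, -0.14: 53, -0.13: 60, -0.12: 84, -0.11: 76, -0.1: 45, -0.09: 41, -0.08: 39, -0.07: 38, -0.06: 21, -0.05: 0, -0.04: 0, -0.03: 0, -0.02: 0, -0.01: 0, 0.0: 0, 0.01: 0, 0.02: 0}
[-0.002  0.045 -0.062]
side -1 {-0.2: 63, -0.19: 63, -0.18: 59, -0.17: 47, -0.16: 79, -0.15: 102, -0.14: 74, -0.13: 71, -0.12: 85, -0.11: 61, -0.1: 49, -0.09: 42, -0.08: 46, -0.07: 43, -0.06: 21, -0.05: 0, -0.04: 0, -0.03: 0, -0.02: 5, -0.01: 0, 0.0: 0, 0.01: 0, 0.02: 0}
[-0.003 -0.049 -0.062]
top 1 {-0.2: 0, -0.19: 0, -0.18: 0, -0.17: 0, -0.16: 0, -0.15: 0, -0.14: 3, -0.13: 20, -0.12: 40, -0.11: 68, -0.1: 19, -0.09: 18, -0.08: 21, -0.07: 17, -0.06: 6, -0.05: 0, -0.04: 0, -0.03: 0, -0.02: 0, -0.01: 0, 0.0: 0, 0.01: 0, 0.02: 0}
[-0.006  0.047 -0.063]
top -1 {-0.2: 0, -0.19: 0, -0.18: 2, -0.17: 3, -0.16: 63, -0.15: 66, -0.14: 38, -0.13: 42, -0.12: 58, -0.11: 65, -0.1: 21, -0.09: 15, -0.08: 17, -0.07: 17, -0.06: 2, -0.05: 0, -0.04: 0, -0.03: 0, -0.02: 0, -0.01: 0, 0.0: 0, 0.01: 0, 0.02: 0}
[-0.008 -0.05  -0.071]
wrist 1 {-0.2: 0, -0.19: 0, -0.18: 0, -0.17: 0, -0.16: 0, -0.15: 1361, -0.14: 2041, -0.13: 2413, -0.12: 1940, -0.11: 2445, -0.1: 537, -0.09: 531, -0.08: 585, -0.07: 468, -0.06: 173, -0.05: 0, -0.04: 0, -0.03: 0, -0.02: 0, -0.01: 0, 0.0: 0, 0.01: 0, 0.02: 0}
[ 0.003  0.044 -0.069]
wrist -1 {-0.2: 0, -0.19: 0, -0.18: 0, -0.17: 0, -0.16: 0, -0.15: 1351, -0.14: 2186, -0.13: 2505, -0.12: 1834, -0.11: 2368, -0.1: 541, -0.09: 587, -0.08: 678, -0.07: 480, -0.06: 175, -0.05: 0, -0.04: 0, -0.03: 2, -0.02: 4, -0.01: 0, 0.0: 0, 0.01: 0, 0.02: 0}
[ 0.005 -0.048 -0.069]
```

All three cameras agree that the open finger ends are at tool z ≈ −55 mm, not about −13 mm. So the reported TCP lies about 42 mm ahead of the real fingertips, and I'll use my measured grasp offset instead.

```bash
sed -i 's/robot.pinch_z/PZ/g' h.py kin.py; sed -i '5i PZ=-0.067' h.py
python3 - <<'E'
from kin import *
q0=monitor.observe()['joint_pos']
ref=np.array([.488,-.0148,.038])
for az in (-75,):
 for t in (.9,):
  simpath(q0,[(ref,t,az,1),(ref+[0,0,.15],t,az,1),((.56,.05,.2),t,-45,1),((.650,.053,.19),t,-25,1),((.650,.053,.105),t,-25,1)])
plan((.488,-.0145,.040),toolR(.9,np.radians(-75),1))
E
```

```text
Traceback (most recent call last):
  File "kin.py", line 1, in <module>
    from h import *
  File "h.py", line 5
    PZ=-0.067
    ^^
IndentationError: expected an indented block after function definition on line 4
```

```bash
sed -i '5d' h.py; sed -i '4i PZ=-0.067' h.py
python3 - <<'E'
from kin import *
q0=monitor.observe()['joint_pos']
ref=np.array([.488,-.0148,.038])
for az in (-75,):
 for t in (.9,):
  simpath(q0,[(ref,t,az,1),(ref+[0,0,.15],t,az,1),((.56,.05,.2),t,-45,1),((.650,.053,.19),t,-25,1),((.650,.053,.105),t,-25,1)])
plan((.488,-.0145,.040),toolR(.9,np.radians(-75),1))
E
```

```text
[ 0.488 -0.015  0.038] 0.9 -75 1 q [-0.24  0.99 -0.5   2.29  1.38  1.28 -1.76] err 0.0 lim 0.27 elbow [0.53 0.1  0.64] wrist [0.43 0.21 0.22]
[ 0.488 -0.015  0.188] 0.9 -75 1 q [-0.19  0.68 -0.57  2.28  1.18  1.32 -1.45] err 0.0 lim 0.28 elbow [0.41 0.05 0.78] wrist [0.43 0.21 0.37]
[0.56 0.05 0.2 ] 0.9 -45 1 q [-0.2   0.66 -0.62  2.33  1.55  1.26 -1.28] err 0.0 lim 0.23 elbow [0.39 0.05 0.8 ] wrist [0.39 0.22 0.39]
[0.65  0.053 0.19 ] 0.9 -25 1 q [-0.04  0.68 -0.6   2.3   1.97  1.1  -1.11] err 0.0 lim 0.26 elbow [ 0.41 -0.01  0.79] wrist [0.44 0.15 0.38]
[0.65  0.053 0.105] 0.9 -25 1 q [-0.07  0.86 -0.57  2.33  2.1   1.23 -1.26] err 0.0 lim 0.23 elbow [0.49 0.   0.7 ] wrist [0.44 0.15 0.29]
t 5.27 pos [ 0.4955 -0.0278  0.032 ] rot [ 1.425  1.849 -0.676] q [-0.285  0.923 -0.539  2.272  1.274  1.307 -1.714] F [-0.1 -0.4  0.1] open 0.998
to [ 0.5016 -0.0652 -0.0016] k 2
[[0.14, -0.21, 2.52], [0.0036, 0.0, -0.0041]]
[[0.15, -0.2, 2.52], [0.0036, 0.0, -0.0041]]
```

Run:
```python
from kin import *
s=monitor.observe()
T=R.from_rotvec(s['tcp_rot']).as_matrix()
for n in ['side','top']:
    p,d=cams.read_camera(n);Q=cloud(n,d,s); L=(Q-s['tool_pos'])@T
    for a in np.arange(-.44,-.1,.03):
        m=(L[...,2]>a)&(L[...,2]<a+.03)&(np.hypot(L[...,0],L[...,1])<.16)&(Q[...,2]>.085)
        z=L[m]
        if len(z): print(n,round(a,2),len(z),'x',np.percentile(z[:,0],[2,98]).round(3),'y',np.percentile(z[:,1],[2,98]).round(3),'r',np.percentile(np.hypot(z[:,0],z[:,1]),[5,50,90]).round(3),'zmin',np.percentile(Q[m][:,2],1).round(3))
for nm,c,h in [('cover top',(.4445,.237),.072),('core',(.404,.179),.06),('g1',(.391,.027),.06)]:
    for dx,dy in [(0,0),(.025,0),(-.025,0),(0,-.025),(0,.025)]:
        P=np.array([c[0]+dx,c[1]+dy,h]); Rt=toolR(.9,np.radians(-75),1);tp=np.array([.5016,-.0652,-.0016]); l=(P-tp)@Rt; print(nm,np.round(l,3),'r',round(np.hypot(*l[:2]),3))
```

```text
side -0.44 240 x [-0.157 -0.007] y [-0.046 -0.016] r [0.047 0.116 0.153] zmin 0.289
side -0.41 873 x [-0.157  0.023] y [-0.055 -0.017] r [0.05  0.093 0.15 ] zmin 0.25
side -0.38 1525 x [-0.156  0.021] y [-0.057  0.129] r [0.057 0.102 0.148] zmin 0.231
side -0.35 1237 x [-0.096  0.025] y [-0.054  0.142] r [0.031 0.057 0.096] zmin 0.22
side -0.32 619 x [-0.039  0.011] y [-0.041  0.154] r [0.036 0.039 0.131] zmin 0.206
side -0.29 508 x [-0.038  0.021] y [-0.043  0.024] r [0.036 0.038 0.04 ] zmin 0.186
side -0.26 484 x [-0.04   0.009] y [-0.041  0.025] r [0.036 0.039 0.041] zmin 0.171
side -0.23 446 x [-0.037  0.012] y [-0.038  0.025] r [0.029 0.035 0.038] zmin 0.152
side -0.2 458 x [-0.036  0.009] y [-0.038  0.024] r [0.034 0.036 0.038] zmin 0.135
side -0.17 641 x [-0.032  0.008] y [-0.069  0.064] r [0.01  0.033 0.065] zmin 0.115
side -0.14 733 x [-0.018  0.014] y [-0.072  0.069] r [0.01  0.037 0.07 ] zmin 0.093
side -0.11 325 x [-0.013  0.011] y [-0.074  0.068] r [0.039 0.052 0.071] zmin 0.086
top -0.44 75 x [-0.056  0.004] y [-0.045 -0.022] r [0.032 0.049 0.063] zmin 0.284
top -0.41 4
[... 252 characters left out ...]
-0.019  0.011] y [-0.071  0.068] r [0.01  0.034 0.068] zmin 0.094
top -0.11 215 x [-0.013  0.01 ] y [-0.072  0.069] r [0.043 0.053 0.068] zmin 0.087
cover top [ 0.133  0.023 -0.286] r 0.135
cover top [ 0.129  0.047 -0.281] r 0.137
cover top [ 0.137 -0.001 -0.291] r 0.137
cover top [ 0.118  0.017 -0.267] r 0.119
cover top [ 0.148  0.03  -0.305] r 0.151
core [ 0.114 -0.031 -0.243] r 0.118
core [ 0.11  -0.007 -0.238] r 0.11
core [ 0.118 -0.055 -0.248] r 0.13
core [ 0.099 -0.038 -0.224] r 0.106
core [ 0.129 -0.025 -0.262] r 0.131
g1 [ 0.025 -0.083 -0.13 ] r 0.087
g1 [ 0.021 -0.059 -0.125] r 0.062
g1 [ 0.029 -0.107 -0.136] r 0.111
g1 [ 0.01  -0.089 -0.112] r 0.09
g1 [ 0.04  -0.076 -0.149] r 0.086
```

Run:
```python
from kin import *
Rt=toolR(.9,np.radians(-80),1)
plan(np.array((.488,-.0145,.040))-Rt[:,2]*.045,Rt,n=2)
```

```text
t 5.37 pos [ 0.4952 -0.0282  0.0315] rot [ 1.425  1.849 -0.678] q [-0.285  0.924 -0.539  2.273  1.274  1.306 -1.714] F [ 0.3 -0.7  0.9] open 0.999
to [ 0.491  -0.0315  0.0263] k 2
[[0.13, -0.25, 0.24], [0.0374, -0.0, 0.0234]]
[[0.13, -0.24, 0.25], [0.0374, -0.0, 0.0234]]
```

>>> {"fn": "play_rows", "kwargs": {"plan": [[[0.1,-0.3,0.2],[0.037,0,0.023],0.45],[[0.1,-0.2,0.3],[0.037,0,0.023],0.45],[[0,0,0],[0,0,0],0.45],[[0,0,0],[0,0,0],0.45]]}}

```text
t: 5.7
tool_pos: [0.4909, -0.0324, 0.0262]
tcp_rot: [1.51, 1.802, -0.731]
ft_force: [-0.7, -0.2, 0.2]
opening: 0.725
```

Run:
```python
from kin import *
plan(np.array((.488,-.0145,.040)),toolR(.9,np.radians(-80),1),n=3)
```

```text
t 5.7 pos [ 0.4909 -0.0324  0.0262] rot [ 1.51   1.802 -0.731] q [-0.267  0.935 -0.531  2.226  1.212  1.308 -1.695] F [-0.7 -0.2  0.2] open 0.725
to [ 0.4971 -0.0662 -0.0016] k 3
[[0.02, 0.01, 1.47], [0.0001, 0.0001, 0.0005]]
[[0.02, 0.01, 1.47], [0.0001, 0.0001, 0.0005]]
[[0.01, 0.01, 1.47], [0.0001, 0.0001, 0.0005]]
```

>>> {"fn": "play_rows", "kwargs": {"plan": [[[0,0,1.5],[0,0,0],0.45],[[0,0,1.5],[0,0,0],0.45],[[0,0,1.4],[0,0,0],0.45],[[0,0,0],[0,0,0],0.45]]}}

```text
t: 6.03
tool_pos: [0.4959, -0.0687, -0.0016]
tcp_rot: [1.509, 1.802, -0.735]
ft_force: [-0.1, -0.2, 0.5]
opening: 0.724
```

Run:
```python
from kin import *
s=log();print(s['tool_pos'],s['ft_force'])
p,d=cams.read_camera('wrist'); cv2.imwrite('pics/e_wrist.png',p[:,:,::-1])
p,d=cams.read_camera('side'); cv2.imwrite('pics/e_side.png',cv2.resize(p[120:290,180:360,::-1],None,fx=3,fy=3))
```

```text
[ 0.49586143 -0.06871381 -0.00164416] [-0.10952247 -0.20079651  0.48663864]
```

View pics/e_wrist.png

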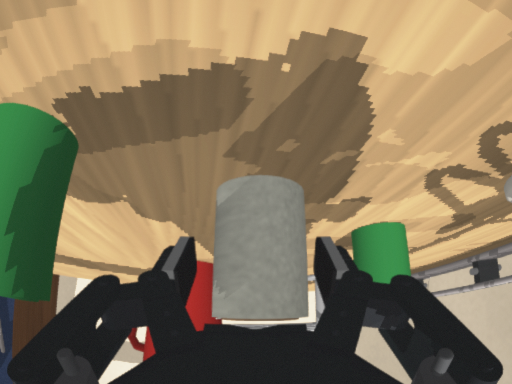

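View pics/e_side.png

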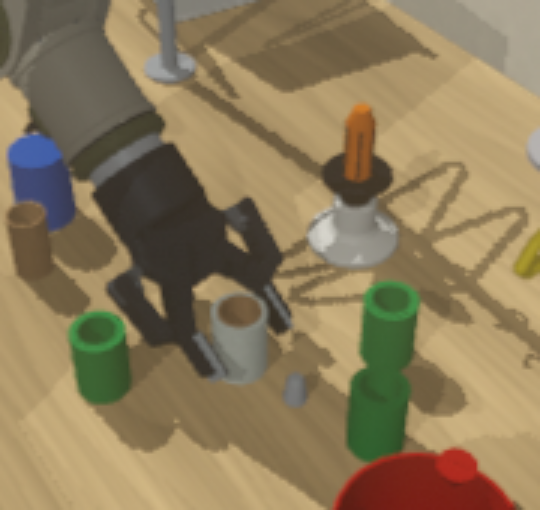

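The fingers now straddle the refill at wrist pixel (260,250), with the jaws at columns 190 to 320. Closing.

>>> {"fn": "play_rows", "kwargs": {"plan": [[[0,0,0],[0,0,0],-1],[[0,0,0],[0,0,0],-1],[[0,0,0],[0,0,0],-1],[[0,0,0],[0,0,0],-1]], "newtons": 40}}

```text
t: 6.47
tool_pos: [0.497, -0.0657, -0.0005]
tcp_rot: [1.51, 1.802, -0.73]
ft_force: [0.2, 3.9, 5.5]
opening: 0.488
```

>>> {"fn": "play_rows", "kwargs": {"plan": [[[0,0,0],[0,0,0],-1],[[0,0,0],[0,0,0],-1]]}}

```text
t: 6.63
tool_pos: [0.4971, -0.0659, -0.0005]
tcp_rot: [1.51, 1.802, -0.73]
ft_force: [-0.8, 3.0, 5.9]
opening: 0.488
```

Run:
```python
from kin import *
s=log();print(s['tool_pos'],s['ft_force'],s['opening'])
p,d=cams.read_camera('wrist'); cv2.imwrite('pics/f_wrist.png',p[:,:,::-1])
p,d=cams.read_camera('side'); cv2.imwrite('pics/f_side.png',cv2.resize(p[120:290,180:360,::-1],None,fx=3,fy=3));Q=cloud('side',d,s)
m=(np.hypot(Q[...,0]-.488,Q[...,1]+.015)<.035)&(Q[...,2]>.053)&(Q[...,2]<.066)&(p.min(-1)>95);P=Q[m];print(len(P),(P.max(0)+P.min(0))/2,np.ptp(P,axis=0))
T=R.from_rotvec(s['tcp_rot']).as_matrix(); L=(Q-s['tool_pos'])@T
for sg in (1,-1):
    m=(L[...,1]*sg>.015)&(L[...,1]*sg<.05)&(np.abs(L[...,0])<.02)&(L[...,2]>-.12)&(p.max(-1)<120)
    print(np.percentile(L[m][:,2],[95,99]) if m.any() else 0)
```

```text
[ 0.49708063 -0.06590005 -0.00051141] [-0.75117117  3.0117645   5.91984349] 0.487635482081725
99 [ 0.48705017 -0.01520078  0.05686139] [0.05025213 0.04220588 0.00740171]
[-0.00298187  0.00217264]
[-0.04764553 -0.04282212]
```

View pics/f_side.png

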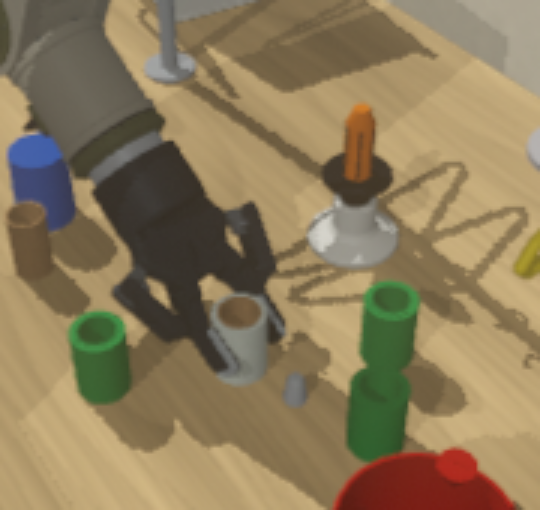

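```bash
cat >> kin.py <<'E'
def planW(d,yaw=0,n=None,pivot=None,show=True,lim=.0405,s=None):
    """translate the held axis by world d, yaw about vertical through pivot (tool-frame point). rows of tool deltas"""
    s=s or log(); T0=R.from_rotvec(s['tcp_rot']); p0=np.array(s['tool_pos']); d=np.array(d,float)
    pv=np.zeros(3) if pivot is None else np.array(pivot)
    c0=p0+T0.apply(pv)
    def pose(f):
        T=R.from_rotvec([0,0,yaw*f])*T0; return c0+d*f-T.apply(pv),T
    k=1
    while True:
        a=[pose(i/k) for i in range(k+1)]
        if max(np.linalg.norm(a[i+1][0]-a[i][0]) for i in range(k))<lim and abs(yaw)/k<.12: break
        k+=1
    if n and n>k: k=n; a=[pose(i/k) for i in range(k+1)]
    print('t',round(s['t'],2),'pos',np.round(p0,4),'q',np.round(s['joint_pos'],2),'F',np.round(s['ft_force'],1),'open',round(s['opening'],3),'axis pt',np.round(c0,4),'k',k)
    for i in range(k):
        (pa,Ta),(pb,Tb)=a[i],a[i+1]
        print([np.round(Ta.inv().apply(pb-pa)*100,2).tolist(),np.round((Ta.inv()*Tb).as_rotvec(),4).tolist()])
    print('end q',np.round(IK(a[-1][0],a[-1][1].as_matrix(),s['joint_pos'])[0],2))
E
python3 - <<'E'
from kin import *
s=monitor.observe(); T=R.from_rotvec(s['tcp_rot']); print('up in tool',T.inv().apply([0,0,1]),'centre in tool',T.inv().apply(np.array([.4875,-.0148,.030])-s['tool_pos']))
planW((0,0,.16),0)
E
```

```text
up in tool [-7.83629164e-01 -9.78202673e-05 -6.21228882e-01] centre in tool [ 0.00840534 -0.00047327 -0.05973717]
t 6.73 pos [ 0.4971 -0.0659 -0.0005] q [-0.23  0.98 -0.5   2.25  1.3   1.28 -1.73] F [-1.   4.2  5.8] open 0.486 axis pt [ 0.4971 -0.0659 -0.0005] k 4
[[-3.13, -0.0, -2.48], [0.0, 0.0, 0.0]]
[[-3.13, -0.0, -2.48], [0.0, 0.0, 0.0]]
[[-3.13, -0.0, -2.48], [0.0, 0.0, 0.0]]
[[-3.13, -0.0, -2.48], [0.0, 0.0, 0.0]]
end q [-0.16  0.67 -0.58  2.23  1.1   1.36 -1.42]
```

>>> {"fn": "play_rows", "kwargs": {"plan": [[[-1.57,0,-1.24],[0,0,0],-1],[[-2.35,0,-1.86],[0,0,0],-1],[[-2.74,0,-2.17],[0,0,0],-1],[[-2.74,0,-2.17],[0,0,0],-1],[[-2.74,0,-2.17],[0,0,0],-1]]}}

```text
t: 7.15
tool_pos: [0.4965, -0.0665, 0.1551]
tcp_rot: [1.51, 1.803, -0.732]
ft_force: [0.5, -0.1, -1.8]
opening: 0.482
```

Run:
```python
from kin import *
c=[.0084,-.0005,-.0597]
planW(np.array([.57,.04,.19])-np.array([.4875,-.0148,.19]),np.radians(40),pivot=c)
p,d=cams.read_camera('side'); cv2.imwrite('pics/g_side.png',cv2.resize(p[60:290,150:390,::-1],None,fx=2.5,fy=2.5))
```

```text
t 7.15 pos [ 0.4965 -0.0665  0.1551] q [-0.17  0.68 -0.57  2.23  1.1   1.35 -1.43] F [ 0.5 -0.1 -1.8] open 0.482 axis pt [ 0.487  -0.0154  0.1856] k 6
[[0.43, 2.12, -0.55], [-0.0911, -0.0002, -0.0723]]
[[0.32, 2.18, -0.41], [-0.0911, -0.0002, -0.0723]]
[[0.2, 2.23, -0.26], [-0.0911, -0.0002, -0.0723]]
[[0.09, 2.25, -0.11], [-0.0911, -0.0002, -0.0723]]
[[-0.03, 2.25, 0.04], [-0.0911, -0.0002, -0.0723]]
[[-0.15, 2.23, 0.19], [-0.0911, -0.0002, -0.0723]]
end q [-0.14  0.66 -0.64  2.36  1.66  1.24 -1.26]
```

View pics/g_side.png

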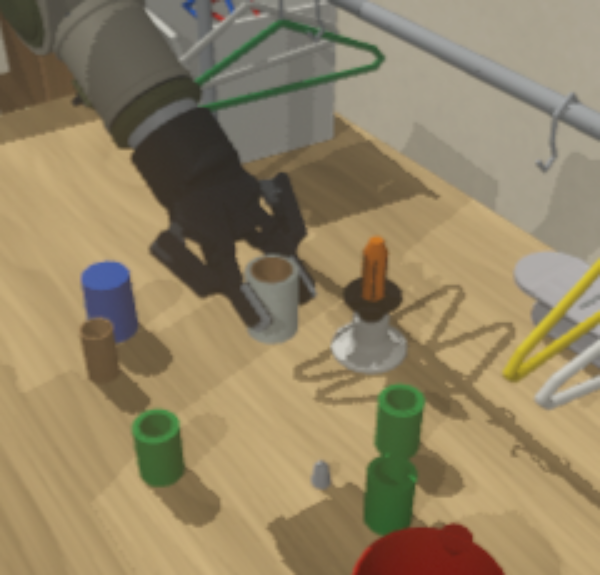

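>>> {"fn": "play_rows", "kwargs": {"plan": [[[0.4,2.1,-0.6],[-0.091,0,-0.072],-1],[[0.3,2.2,-0.4],[-0.091,0,-0.072],-1],[[0.2,2.2,-0.3],[-0.091,0,-0.072],-1],[[0.1,2.2,-0.1],[-0.091,0,-0.072],-1],[[0,2.2,0],[-0.091,0,-0.072],-1]]}}

```text
t: 7.62
tool_pos: [0.5914, -0.0058, 0.1545]
tcp_rot: [0.896, 2.095, -0.433]
ft_force: [-0.0, -1.0, -0.6]
opening: 0.492
```

>>> {"fn": "play_rows", "kwargs": {"plan": [[[-0.2,2.2,0.2],[-0.091,0,-0.072],-1],[[0,0,0],[0,0,0],-1],[[0,0,0],[0,0,0],-1]]}}

```text
t: 7.87
tool_pos: [0.6079, 0.0046, 0.1547]
tcp_rot: [0.782, 2.131, -0.378]
ft_force: [0.3, 0.4, -0.2]
opening: 0.491
```

```bash
cat > meas.py <<'E'
from kin import *
def meas(cam,tag,c=(.0084,-.0005,-.0597)):
    s=log(); p,d=cams.read_camera(cam); Q=cloud(cam,d,s); cv2.imwrite(f'pics/{tag}_{cam}.png',p[:,:,::-1]); np.savez(f'{tag}_{cam}.npz',p=p,d=d,Q=Q)
    return s,p,d,Q
E
python3 - <<'E'
from meas import *
s,p,d,Qw=meas('wrist','h')
T=R.from_rotvec(s['tcp_rot']);c=s['tool_pos']+T.apply([.0084,-.0005,-.0597]);print('pred centre',c,'up',T.inv().apply([0,0,1]))
for n in ['side','top']:
    s,p,d,Q=meas(n,'h')
    m=(np.hypot(Q[...,0]-c[0],Q[...,1]-c[1])<.04)&(Q[...,2]>c[2]+.022)&(Q[...,2]<c[2]+.04)&(p.min(-1)>70);P=Q[m]
    print(n,len(P),P.mean(0) if len(P) else 0,(P.max(0)+P.min(0))/2 if len(P) else 0,np.ptp(P,axis=0) if len(P) else 0, circ(P[:,:2]) if len(P)>5 else 0)
planW((0,0,0.01),np.radians(15),pivot=[.0084,-.0005,-.0597])
E
```

```text
pred centre [0.56799797 0.03782973 0.18527693] up [-7.83124717e-01 -4.55954975e-04 -6.21864511e-01]
side 114 [0.56594911 0.0322852  0.21287496] [0.55934546 0.04217851 0.21517473] [0.05688137 0.04788724 0.01551234] (array([0.56535368, 0.03989899]), np.float64(0.020366260940112818))
top 0 0 0 0 0
t 8.02 pos [0.6084 0.0055 0.1548] q [-0.15  0.66 -0.62  2.37  1.66  1.23 -1.27] F [-0.2 -0.5 -0.4] open 0.485 axis pt [0.5684 0.0387 0.1853] k 3
[[-0.25, 0.45, -0.23], [-0.0683, 0.0, -0.0543]]
[[-0.25, 0.45, -0.23], [-0.0683, 0.0, -0.0543]]
[[-0.25, 0.45, -0.23], [-0.0683, 0.0, -0.0543]]
end q [-0.06  0.62 -0.66  2.47  1.93  1.17 -1.23]
```

View pics/h_wrist.png

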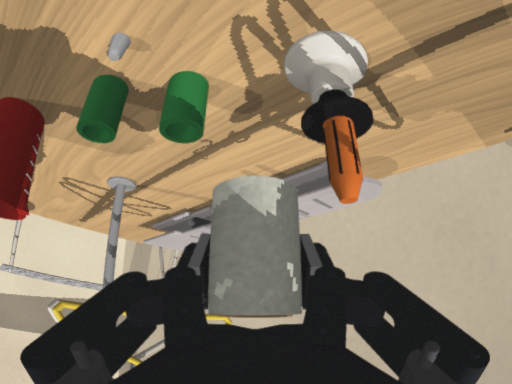

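View pics/h_side.png

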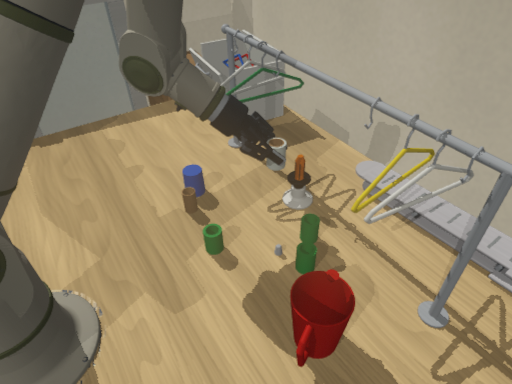

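View pics/h_top.png

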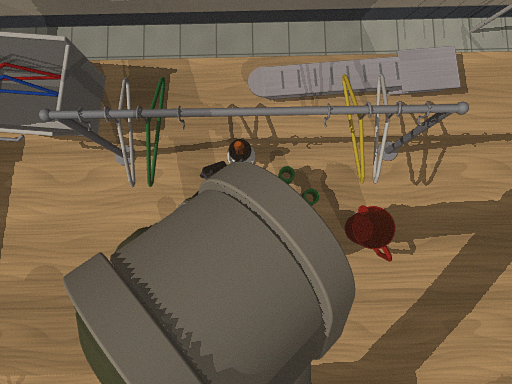

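The wrist view shows the refill held at (255,245) with the drum to its front right at (343,165). The side view shows the refill at (277,150), upright. Next I fit both axes in one picture.

```bash
cat >> meas.py <<'E'
def fitcyl(P,r,c0):
    o=least_squares(lambda c:np.hypot(P[:,0]-c[0],P[:,1]-c[1])-r,c0,loss='soft_l1',f_scale=.001)
    return o.x,np.median(np.abs(np.hypot(P[:,0]-o.x[0],P[:,1]-o.x[1])-r)),len(P)
def orange(p): 
    h=cv2.cvtColor(p,cv2.COLOR_RGB2HSV); return (h[...,0]<22)&(h[...,1]>170)&(h[...,2]>60)
def fitdrum(p,Q,lo=.08,hi=.122):
    m=orange(p)&(np.hypot(Q[...,0]-.65,Q[...,1]-.053)<.03)&(Q[...,2]>lo)&(Q[...,2]<hi)
    return fitcyl(Q[m],.0125,[.65,.053]) if m.sum()>10 else None
def fitref(p,Q,c,r=.021,h=.027,col=None):
    hsv=cv2.cvtColor(p,cv2.COLOR_RGB2HSV); g=(hsv[...,1]<50)&(hsv[...,2]>75) if col is None else col(hsv)
    rr=np.hypot(Q[...,0]-c[0],Q[...,1]-c[1])
    m=g&(rr<r+.008)&(rr>r-.008)&(np.abs(Q[...,2]-c[2])<h)
    return fitcyl(Q[m],r,c[:2])
E
python3 - <<'E'
from meas import *
s=json.loads(open('log.jsonl').readlines()[-2]);T=R.from_rotvec(s['tcp_rot']);c=np.array(s['tool_pos'])+T.apply([.0084,-.0005,-.0597]);print(c)
for n in ['wrist','side']:
    z=np.load(f'h_{n}.npz'); print(n,'drum',fitdrum(z['p'],z['Q']),'ref',fitref(z['p'],z['Q'],c))
for n in ['side','top']:
    z=np.load(f'a_{n}.npz'); Q=cloud(n,z['d']);print(n,'drum',fitdrum(z['p'],Q))
z=np.load('b_wrist.npz');print('b wrist',fitdrum(z['p'],z['Q']))
# flange edges
for n in ['side','top']:
    z=np.load(f'a_{n}.npz'); Q=cloud(n,z['d']); 
    m=(np.hypot(Q[...,0]-.65,Q[...,1]-.053)<.04)&(Q[...,2]>.066)&(Q[...,2]<.08)&(z['p'].max(-1)<70); P=Q[m]; print('flange',n,len(P),(P.max(0)+P.min(0))/2,np.ptp(P,axis=0))
E
```

```text
[0.56832149 0.03844441 0.18530261]
wrist drum (array([0.65217679, 0.05302818]), np.float64(0.0003646382832385225), 1234) ref (array([0.56807536, 0.03741921]), np.float64(0.00033358387697558084), 11639)
side drum (array([0.65273342, 0.05524809]), np.float64(0.0008570138771435212), 71) ref (array([0.56834941, 0.03919672]), np.float64(0.0008356302184972068), 202)
side drum (array([0.65257186, 0.05555443]), np.float64(0.0007193016149872958), 90)
top drum (array([0.65288088, 0.05380127]), np.float64(0.00029360880484420593), 23)
b wrist (array([0.65201445, 0.05283672]), np.float64(0.00041561168842186094), 540)
flange side 171 [0.65150038 0.05353915 0.07116944] [0.05611785 0.05624003 0.00775312]
flange top 277 [0.6524879  0.05328616 0.07297044] [0.059786   0.05532878 0.00951958]
```

Run:
```python
from meas import *
planW((.0842,.0158,.004),np.radians(12),pivot=[.0084,-.0005,-.0597],n=4)
```

```text
t 8.02 pos [0.6084 0.0055 0.1548] q [-0.15  0.66 -0.62  2.37  1.66  1.23 -1.27] F [-0.2 -0.5 -0.4] open 0.485 axis pt [0.5684 0.0387 0.1853] k 4
[[-0.91, 1.93, 0.99], [-0.041, 0.0, -0.0326]]
[[-0.96, 1.86, 1.06], [-0.041, 0.0, -0.0326]]
[[-1.02, 1.78, 1.12], [-0.041, 0.0, -0.0326]]
[[-1.06, 1.7, 1.18], [-0.041, 0.0, -0.0326]]
end q [-0.06  0.66 -0.6   2.27  1.88  1.11 -1.09]
```

>>> {"fn": "play_rows", "kwargs": {"plan": [[[-0.9,1.93,1.0],[-0.041,0,-0.033],-1],[[-0.96,1.86,1.05],[-0.041,0,-0.033],-1],[[-1.02,1.78,1.12],[-0.041,0,-0.033],-1],[[-1.06,1.7,1.18],[-0.041,0,-0.033],-1],[[0,0,0],[0,0,0],-1]]}}

```text
t: 8.43
tool_pos: [0.7016, 0.0299, 0.1593]
tcp_rot: [0.547, 2.186, -0.265]
ft_force: [0.1, 0.2, -0.3]
opening: 0.491
```

Run:
```python
from meas import *
for n in ['wrist','side']:
    s,p,d,Q=meas(n,'i');T=R.from_rotvec(s['tcp_rot']);c=np.array(s['tool_pos'])+T.apply([.0084,-.0005,-.0597]);print(c)
    print(n,'drum',fitdrum(p,Q,.08,.135),'ref',fitref(p,Q,c),'hi',fitref(p,Q,c+[0,0,.018],h=.01),'lo',fitref(p,Q,c-[0,0,.018],h=.01))
print(s['t'],s['ft_force'],s['joint_pos'].round(2))
```

```text
[0.6554252  0.05398855 0.18970488]
wrist drum (array([0.65252726, 0.05284697]), np.float64(0.0004953046659309946), 2849) ref (array([0.65552739, 0.05382257]), np.float64(0.0003205365253186217), 11310) hi (array([0.65552331, 0.05385757]), np.float64(0.00033561821507298827), 4614) lo (array([0.65550903, 0.05376616]), np.float64(0.00029813905415035716), 3735)
[0.653595   0.05387752 0.1892318 ]
side drum (array([0.65262292, 0.05586555]), np.float64(0.0008684147391998347), 138) ref (array([0.65406921, 0.05480491]), np.float64(0.0010220126702564225), 182) hi (array([0.65191162, 0.05474801]), np.float64(0.0019950949167345765), 83) lo (array([0.65426128, 0.05517444]), np.float64(0.0007065640863376417), 103)
8.4833 [-0.34974064 -0.7580908  -1.97021983] [-0.06  0.67 -0.6   2.27  1.88  1.11 -1.08]
```

View pics/i_wrist.png

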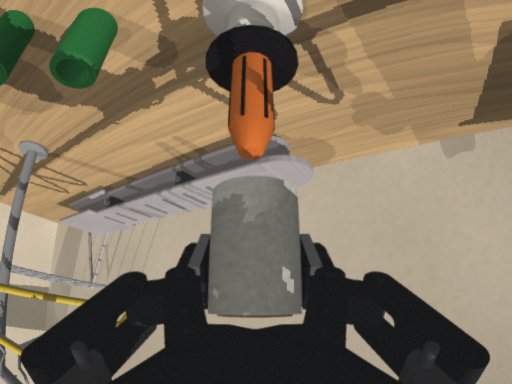

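View pics/i_side.png

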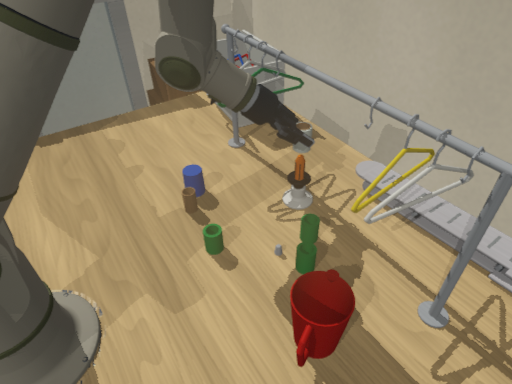

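Run:
```python
from meas import *
for n in ['wrist','wrist']:
    s,p,d,Q=meas(n,'j');T=R.from_rotvec(s['tcp_rot']);c=np.array(s['tool_pos'])+T.apply([.0084,-.0005,-.0597]);
    print(c,'drum',fitdrum(p,Q,.08,.122),'ref',fitref(p,Q,c))
print(T.inv().as_matrix())
```

```text
[0.65257102 0.05418977 0.18898629] drum (array([0.65220368, 0.05306195]), np.float64(0.0002893091443189168), 1784) ref (array([0.65269243, 0.05403306]), np.float64(0.0003279273660539081), 11325)
[0.65209788 0.05456261 0.18887556] drum (array([0.65221478, 0.05303784]), np.float64(0.00028271196938742596), 1772) ref (array([0.65221335, 0.05440984]), np.float64(0.00031566230276337294), 11340)
[[-0.54929609  0.29258045 -0.7827327 ]
 [ 0.47179668  0.88170607 -0.00151535]
 [ 0.68969682 -0.37012306 -0.62235618]]
```

>>> {"fn": "play_rows", "kwargs": {"plan": [[[-0.03,-0.1,0.04],[0,0,0],-1],[[0,0,0],[0,0,0],-1],[[0.78,0,0.62],[0,0,0],-1],[[0.78,0,0.62],[0,0,0],-1],[[0,0,0],[0,0,0],-1]]}}

```text
t: 9.05
tool_pos: [0.698, 0.0295, 0.1361]
tcp_rot: [0.545, 2.191, -0.267]
ft_force: [-0.6, 1.0, -0.5]
opening: 0.485
```

Run:
```python
from meas import *
for n in ['wrist','wrist']:
    s,p,d,Q=meas(n,'k');T=R.from_rotvec(s['tcp_rot']);c=np.array(s['tool_pos'])+T.apply([.0084,-.0005,-.0597]);
    print(c,s['ft_force'],'drum',fitdrum(p,Q,.08,.122),'ref',fitref(p,Q,c))
```

```text
[0.65196617 0.05348803 0.16677317] [-0.57837489  1.03596779 -0.53829372] drum (array([0.6522099 , 0.05316438]), np.float64(0.00030160248280936865), 2299) ref (array([0.6520717 , 0.05333692]), np.float64(0.00033029149497698293), 11572)
[0.65208867 0.05349206 0.16740099] [-0.96405655  0.6326431  -0.0300778 ] drum (array([0.65224198, 0.05307697]), np.float64(0.0002975636510922121), 2252) ref (array([0.65220734, 0.0533411 ]), np.float64(0.0003292511602783106), 11521)
```

View pics/k_wrist.png

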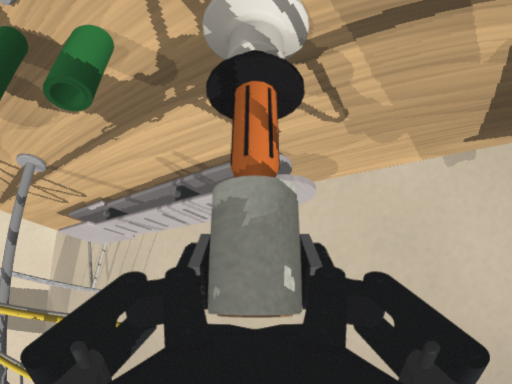

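The drum is now entering the bore, and the axes agree within 0.3 mm. Lowering on.

>>> {"fn": "play_rows", "kwargs": {"plan": [[[0.78,0,0.62],[0,0,0],-1],[[0.78,0,0.62],[0,0,0],-1],[[0.78,0,0.62],[0,0,0],-1],[[0.78,0,0.62],[0,0,0],-1],[[0,0,0],[0,0,0],-1]]}}

```text
t: 9.57
tool_pos: [0.698, 0.0293, 0.096]
tcp_rot: [0.545, 2.191, -0.267]
ft_force: [0.5, 0.7, -1.4]
opening: 0.488
```

Run:
```python
from meas import *
for n in ['wrist']:
    s,p,d,Q=meas(n,'l');T=R.from_rotvec(s['tcp_rot']);c=np.array(s['tool_pos'])+T.apply([.0084,-.0005,-.0597]);
    print(c,s['ft_force'],'drum',fitdrum(p,Q,.08,.1),'ref',fitref(p,Q,c))
```

```text
[0.65202505 0.05333875 0.12663601] [ 0.45135124  0.68996398 -1.35940916] drum (array([0.65213448, 0.05309149]), np.float64(0.0002996720525440706), 915) ref (array([0.65212463, 0.05318434]), np.float64(0.0003476404273874585), 11837)
```

>>> {"fn": "play_rows", "kwargs": {"plan": [[[0.63,0,0.5],[0,0,0],-1],[[0.63,0,0.5],[0,0,0],-1],[[0.24,0,0.19],[0,0,0],-1],[[0,0,0],[0,0,0],-1]]}}

```text
t: 9.95
tool_pos: [0.6985, 0.0294, 0.0787]
tcp_rot: [0.545, 2.189, -0.266]
ft_force: [-0.3, -0.5, -0.7]
opening: 0.49
```

Run:
```python
from meas import *
for n in ['wrist']:
    s,p,d,Q=meas(n,'m');T=R.from_rotvec(s['tcp_rot']);c=np.array(s['tool_pos'])+T.apply([.0084,-.0005,-.0597]);
    print(c,s['ft_force'],'ref',fitref(p,Q,c))
```

```text
[0.6524099  0.05340464 0.10923978] [-0.29359997 -0.46784347 -0.68032386] ref (array([0.6524991, 0.0532492]), np.float64(0.00034000984816496063), 11840)
```

View pics/m_wrist.png

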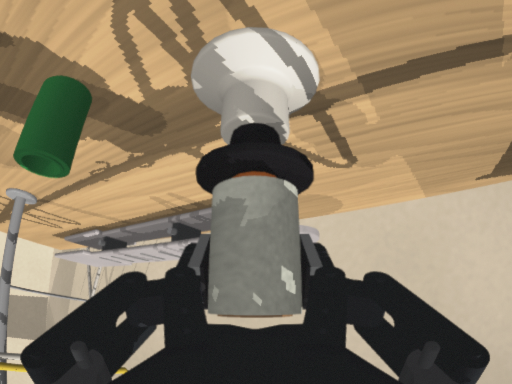

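>>> {"fn": "play_rows", "kwargs": {"plan": [[[0.16,0,0.12],[0,0,0],-1],[[0.16,0,0.12],[0,0,0],-1],[[0,0,0],[0,0,0],-1]]}}

```text
t: 10.25
tool_pos: [0.6986, 0.0295, 0.0757]
tcp_rot: [0.545, 2.188, -0.265]
ft_force: [-0.1, 0.2, -0.3]
opening: 0.485
```

>>> {"fn": "play_rows", "kwargs": {"plan": [[[0.08,0,0.06],[0,0,0],-1],[[0,0,0],[0,0,0],-1]]}}

```text
t: 10.42
tool_pos: [0.6986, 0.0295, 0.0748]
tcp_rot: [0.545, 2.188, -0.265]
ft_force: [-0.5, 0.2, 0.0]
opening: 0.486
```

>>> {"fn": "play_rows", "kwargs": {"plan": [[[0.08,0,0.06],[0,0,0],-1],[[0,0,0],[0,0,0],-1]]}}

```text
t: 10.58
tool_pos: [0.6986, 0.0296, 0.0737]
tcp_rot: [0.545, 2.188, -0.265]
ft_force: [-0.0, 0.1, -0.4]
opening: 0.487
```

>>> {"fn": "play_rows", "kwargs": {"plan": [[[0.08,0,0.06],[0,0,0],-1],[[0,0,0],[0,0,0],-1]]}}

```text
t: 10.75
tool_pos: [0.6988, 0.0295, 0.0736]
tcp_rot: [0.545, 2.186, -0.266]
ft_force: [-1.1, 0.3, 4.3]
opening: 0.487
```

>>> {"fn": "play_rows", "kwargs": {"plan": [[[0.08,0,0.06],[0,0,0],-1],[[0,0,0],[0,0,0],-1]]}}

```text
t: 10.92
tool_pos: [0.6989, 0.0295, 0.0736]
tcp_rot: [0.544, 2.185, -0.266]
ft_force: [-4.5, 0.5, 12.2]
opening: 0.488
```

Run:
```python
from meas import *
for n in ['wrist']:
    s,p,d,Q=meas(n,'n');T=R.from_rotvec(s['tcp_rot']);c=np.array(s['tool_pos'])+T.apply([.0084,-.0005,-.0597]);
    print(c,s['ft_force'],'ref',fitref(p,Q,c))
```

```text
[0.65269188 0.0535311  0.10398782] [-4.52633269  0.46457188 12.19290369] ref (array([0.65271038, 0.05340435]), np.float64(0.00033845427235477087), 11844)
```

View pics/n_wrist.png

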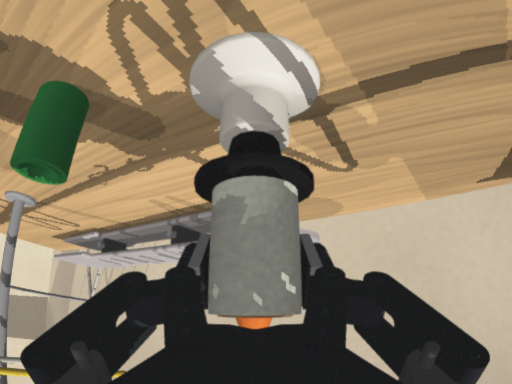

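The refill is seated on the flange: contact at 12 N, centre z .104. I'll relieve the force a bit, then release.

>>> {"fn": "play_rows", "kwargs": {"plan": [[[-0.08,0,-0.06],[0,0,0],-1],[[0,0,0],[0,0,0],0.5],[[0,0,0],[0,0,0],0.5],[[0,0,0],[0,0,0],0.5],[[0,0,0],[0,0,0],0.5]]}}

```text
t: 11.38
tool_pos: [0.6986, 0.0295, 0.0725]
tcp_rot: [0.545, 2.189, -0.265]
ft_force: [1.0, -0.1, -0.5]
opening: 0.748
```

Run:
```python
from meas import *
for n in ['wrist']:
    s,p,d,Q=meas(n,'o');T=R.from_rotvec(s['tcp_rot']);c=np.array([.6525,.0534,.104])
    print(s['tool_pos'],s['opening'],s['ft_force'],'ref',fitref(p,Q,c),'hi',fitref(p,Q,c+[0,0,.018],h=.01),'lo',fitref(p,Q,c-[0,0,.018],h=.01))
```

```text
[0.69855004 0.02952912 0.07253285] 0.74813785132761 [ 0.95372278 -0.1154542  -0.49424128] ref (array([0.65247334, 0.0535633 ]), np.float64(0.0003218738014763231), 11328) hi (array([0.65250509, 0.05358868]), np.float64(0.00034417768836587925), 4614) lo (array([0.65241171, 0.05351344]), np.float64(0.00030082893382336537), 3731)
```

View pics/o_wrist.png

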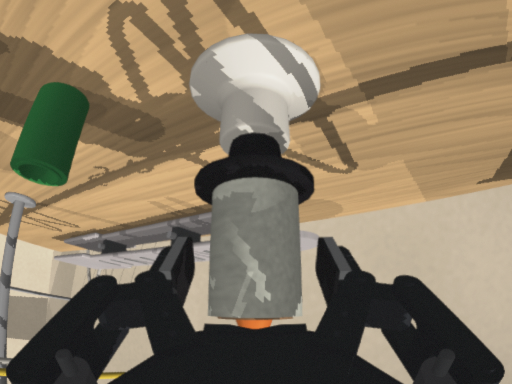

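Released and standing true, with the axis at (.6525,.0535). The target frame reads drum (.6522,.0531). Next I retract and plan the cover grasp.

Run:
```python
from kin import *
import kin,h
q0=monitor.observe()['joint_pos']
cov=np.array([.4445,.237,.042]);fl=np.array([.652,.053,.074])
T=R.from_rotvec(monitor.observe()['tcp_rot']).as_matrix()
for az in (-80,-90,-100):
    b=-toolR(.9,np.radians(az))[:,2]
    rb=-toolR(.9,np.radians(-28))[:,2]
    q=simpath(q0,[(np.array([.652,.053,.11])+rb*.13,.9,-28,1),((.43,.2,.25),.9,(az-28)/2,1),(cov+b*.09+[0,0,.06],.9,az,1),(cov+b*.08,.9,az,1),(cov,.9,az,1),(cov+[0,0,.17],.9,az,1),((.55,.1,.21),.9,-45,1),(fl+[0,0,.13],.9,-28,1),(fl+[0,0,.042],.9,-28,1)]); print()
```

```text
[0.562 0.101 0.191] 0.9 -28 1 q [-0.21  0.68 -0.67  2.41  1.78  1.25 -1.27] err 0.0 lim 0.15 elbow [0.4  0.05 0.79] wrist [0.35 0.21 0.38]
[0.43 0.2  0.25] 0.9 -54.0 1 q [-0.53  0.61 -0.74  2.21  1.04  1.47 -1.38] err 0.0 lim 0.35 elbow [0.34 0.16 0.81] wrist [0.29 0.39 0.44]
[0.432 0.306 0.158] 0.9 -80 1 q [-0.64  0.88 -0.63  1.85  0.8   1.59 -1.57] err 0.0 lim 0.27 elbow [0.42 0.27 0.7 ] wrist [0.39 0.54 0.34]
[0.434 0.299 0.092] 0.9 -80 1 q [-0.64  0.97 -0.6   1.87  0.85  1.51 -1.63] err 0.0 lim 0.35 elbow [0.44 0.3  0.65] wrist [0.39 0.53 0.28]
[0.444 0.237 0.042] 0.9 -80 1 q [-0.59  1.02 -0.56  1.96  0.95  1.41 -1.69] err 0.0 lim 0.45 elbow [0.47 0.28 0.62] wrist [0.4  0.47 0.23]
[0.444 0.237 0.212] 0.9 -80 1 q [-0.54  0.76 -0.64  1.94  0.81  1.57 -1.49] err 0.0 lim 0.29 elbow [0.4  0.2  0.75] wrist [0.4  0.47 0.4 ]
[0.55 0.1  0.21] 0.9 -45 1 q [-0.28  0.65 -0.65  2.28  1.45  1.3  -1.26] err 0.0 lim 0.28 elbow [0.39 0.08 0.8 ] wrist [0.38 0.27 0.4 ]
[0.652 0.053 0.204] 0.9 -28 1 q [-0.05  0.66 -0.6   2.27  1.89  1.1  -1.08] err 0.0 lim 0.29 elbow [ 0.4  -0.01  0.8 ] wrist [0.44 
[... 1954 characters left out ...]
28]
[0.444 0.237 0.042] 0.9 -100 1 q [-0.53  1.03 -0.52  1.83  0.72  1.44 -1.72] err 0.0 lim 0.42 elbow [0.49 0.25 0.62] wrist [0.48 0.47 0.23]
[0.444 0.237 0.212] 0.9 -100 1 q [-0.49  0.79 -0.58  1.81  0.61  1.63 -1.58] err 0.0 lim 0.23 elbow [0.42 0.19 0.74] wrist [0.48 0.47 0.4 ]
[0.55 0.1  0.21] 0.9 -45 1 q [-0.28  0.65 -0.65  2.28  1.45  1.3  -1.26] err 0.0 lim 0.28 elbow [0.39 0.08 0.8 ] wrist [0.38 0.27 0.4 ]
[0.652 0.053 0.204] 0.9 -28 1 q [-0.05  0.66 -0.6   2.27  1.89  1.1  -1.08] err 0.0 lim 0.29 elbow [ 0.4  -0.01  0.8 ] wrist [0.44 0.16 0.39]
[0.652 0.053 0.116] 0.9 -28 1 q [-0.08  0.84 -0.58  2.3   2.02  1.22 -1.25] err 0.0 lim 0.26 elbow [0.48 0.01 0.72] wrist [0.44 0.16 0.3 ]
```

>>> {"fn": "play_rows", "kwargs": {"plan": [[[0,0,-2.0],[0,0,0],0.6],[[0,0,-3.5],[0,0,0],0.6],[[0,0,-4.0],[0,0,0],0.6],[[0,0,-4.0],[0,0,0],0.6]]}}

```text
t: 11.77
tool_pos: [0.6039, 0.0792, 0.1567]
tcp_rot: [0.546, 2.189, -0.267]
ft_force: [-1.1, 0.5, 0.4]
opening: 0.805
```

Run:
```python
from meas import *
s,p,d,Q=meas('side','q'); print('ref',fitref(p,Q,np.array([.6525,.0535,.104])),s['t'])
b=-toolR(.9,np.radians(-85))[:,2]
plan((.43,.21,.25),toolR(.9,np.radians(-60),1))
cv2.imwrite('pics/q_crop.png',cv2.resize(p[100:280,170:350,::-1],None,fx=3,fy=3))
```

```text
ref (array([0.65285156, 0.05559233]), np.float64(0.0006454178879932437), 297) 11.7667
t 11.82 pos [0.6008 0.0838 0.1608] rot [ 0.54   2.189 -0.259] q [-0.218  0.649 -0.689  2.415  1.744  1.241 -1.255] F [-4.8  3.   3.6] open 0.801
to [0.4562 0.1645 0.2084] k 5
[[1.31, 0.09, -3.18], [0.0885, -0.0001, 0.07]]
[[1.31, -0.29, -3.18], [0.0885, -0.0001, 0.07]]
[[1.27, -0.66, -3.13], [0.0885, -0.0001, 0.07]]
[[1.21, -1.02, -3.06], [0.0885, -0.0001, 0.07]]
[[1.13, -1.37, -2.95], [0.0885, -0.0001, 0.07]]
```

View pics/q_crop.png

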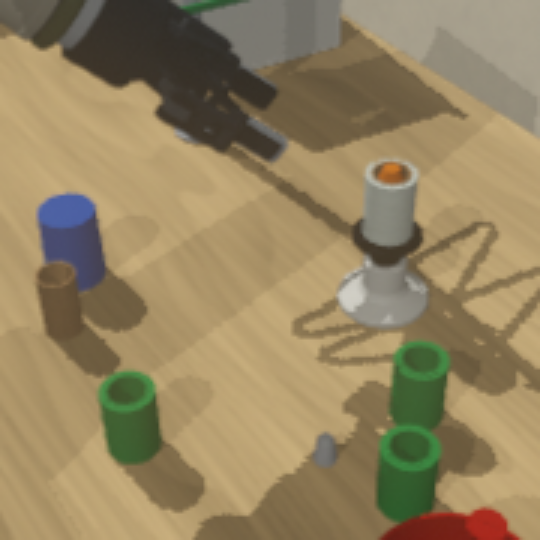

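The refill sits on the flange at crop (390,205), and everything else is where it was. Now to the cover.

>>> {"fn": "play_rows", "kwargs": {"plan": [[[1.3,0.1,-3.2],[0.088,0,0.07],0.8],[[1.3,-0.3,-3.2],[0.088,0,0.07],0.8],[[1.3,-0.7,-3.1],[0.088,0,0.07],0.8],[[1.2,-1.0,-3.1],[0.088,0,0.07],0.8],[[1.1,-1.4,-2.9],[0.088,0,0.07],0.8]]}}

```text
t: 12.23
tool_pos: [0.4592, 0.1614, 0.2048]
tcp_rot: [1.157, 1.993, -0.56]
ft_force: [0.6, -0.0, -1.4]
opening: 0.9
```

Run:
```python
from meas import *
b=-toolR(.9,np.radians(-85))[:,2]
plan(np.array([.4445,.237,.042])+b*.10+[0,0,.06],toolR(.9,np.radians(-85),1))
```

```text
t 12.23 pos [0.4592 0.1614 0.2048] rot [ 1.157  1.993 -0.56 ] q [-0.533  0.638 -0.713  2.145  0.98   1.496 -1.39 ] F [ 0.6 -0.  -1.4] open 0.9
to [0.4422 0.2628 0.1225] k 4
[[3.11, 0.89, -0.61], [0.0842, 0.0, 0.0672]]
[[3.16, 0.63, -0.67], [0.0842, 0.0, 0.0672]]
[[3.19, 0.35, -0.71], [0.0842, 0.0, 0.0672]]
[[3.21, 0.08, -0.73], [0.0842, 0.0, 0.0672]]
```

>>> {"fn": "play_rows", "kwargs": {"plan": [[[3.1,0.9,-0.6],[0.084,0,0.067],0.8],[[3.2,0.6,-0.7],[0.084,0,0.067],0.8],[[3.2,0.4,-0.7],[0.084,0,0.067],0.8],[[3.2,0.1,-0.7],[0.084,0,0.067],0.8],[[0,0,0],[0,0,0],0.8]]}}

```text
t: 12.65
tool_pos: [0.4451, 0.2646, 0.1164]
tcp_rot: [1.601, 1.744, -0.774]
ft_force: [-0.0, -1.0, 0.7]
opening: 0.898
```

```bash
cat >> meas.py <<'E'
def blue(h): return (h[...,0]>105)&(h[...,0]<130)&(h[...,1]>110)&(h[...,2]>35)
def fitcov(p,Q,c,lo,hi):
    # c: axis xy and mouth z ; tapered radius
    m=blue(cv2.cvtColor(p,cv2.COLOR_RGB2HSV)); zz=Q[...,2]-c[2]; rr=np.hypot(Q[...,0]-c[0],Q[...,1]-c[1]); rad=.027-.0015*zz/.072
    m&=(zz>lo)&(zz<hi)&(np.abs(rr-rad)<.009); P=Q[m]; ra=rad[m]
    o=least_squares(lambda x:np.hypot(P[:,0]-x[0],P[:,1]-x[1])-ra,c[:2],loss='soft_l1',f_scale=.001)
    return o.x,np.median(np.abs(o.fun)),len(P)
E
python3 - <<'E'
from meas import *
s,p,d,Q=meas('wrist','r')
for k in range(2):
    print(fitcov(p,Q,np.array([.4445,.237,0]),.01,.066))
z=np.load('q_side.npz');print('side',fitcov(z['p'],z['Q'],np.array([.4445,.237,0]),.01,.066))
m=blue(cv2.cvtColor(p,cv2.COLOR_RGB2HSV))&(np.abs(Q[...,2]-.072)<.006);print(m.sum(),Q[m].mean(0))
b=-toolR(.9,np.radians(-85))[:,2]
plan(np.array([.4445,.237,.042])+b*.075,toolR(.9,np.radians(-85),1))
E
```

```text
(array([0.44434254, 0.23766543]), np.float64(0.00033329701466736257), 3472)
(array([0.44434254, 0.23766543]), np.float64(0.00033329701466736257), 3472)
side (array([0.4445, 0.237 ]), np.float64(nan), 0)
1822 [0.44129199 0.24277671 0.07204311]
t 12.7 pos [0.4448 0.2623 0.1184] rot [ 1.594  1.746 -0.773] q [-0.633  0.887 -0.605  1.786  0.748  1.613 -1.564] F [-0.1 -0.7  0.6] open 0.904
to [0.444  0.2432 0.047 ] k 2
[[2.21, -0.12, 2.96], [0.0006, 0.0007, 0.0015]]
[[2.21, -0.12, 2.96], [0.0006, 0.0007, 0.0015]]
  return _methods._mean(a, axis=axis, dtype=dtype,
  ret = ret.dtype.type(ret / rcount)
```

View pics/r_wrist.png

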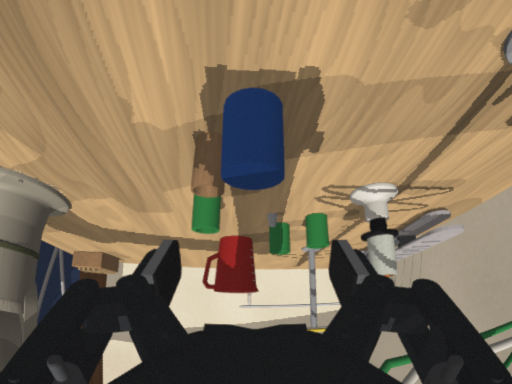

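The cover is at (254,140), midway between the jaws. The core is behind it at (203,165), beyond where the fingertips will reach.

>>> {"fn": "play_rows", "kwargs": {"plan": [[[2.2,-0.1,2.9],[0,0,0],0.7],[[2.2,-0.1,2.9],[0,0,0],0.7],[[0,0,0],[0,0,0],0.7],[[0,0,0],[0,0,0],0.7]]}}

```text
t: 13.03
tool_pos: [0.4439, 0.2411, 0.0514]
tcp_rot: [1.59, 1.747, -0.774]
ft_force: [-0.3, 0.8, 0.9]
opening: 0.85
```

Run:
```python
from meas import *
import h
s,p,d,Q=meas('wrist','s')
print(fitcov(p,Q,np.array([.4445,.237,0]),.01,.066))
h.PZ=-.069
plan(np.array([.4443,.2377,.042]),toolR(.9,np.radians(-85),1),n=4)
```

```text
(array([0.44419508, 0.23782133]), np.float64(0.0003180338437812364), 6256)
t 13.08 pos [0.4442 0.2425 0.0524] rot [ 1.592  1.747 -0.77 ] q [-0.628  0.967 -0.581  1.835  0.804  1.521 -1.632] F [0.  0.3 0.8] open 0.853
to [ 0.449   0.1839 -0.0009] k 4
[[0.13, -0.02, 1.98], [0.0011, 0.0003, 0.0009]]
[[0.13, -0.01, 1.98], [0.0011, 0.0003, 0.0009]]
[[0.13, -0.01, 1.98], [0.0011, 0.0003, 0.0009]]
[[0.13, -0.01, 1.98], [0.0011, 0.0003, 0.0009]]
```

>>> {"fn": "play_rows", "kwargs": {"plan": [[[0.1,0,2.0],[0,0,0],0.7],[[0.1,0,2.0],[0,0,0],0.7],[[0.1,0,2.0],[0,0,0],0.7],[[0.1,0,1.9],[0,0,0],0.7],[[0,0,0],[0,0,0],0.7]]}}

```text
t: 13.5
tool_pos: [0.4504, 0.1811, -0.0]
tcp_rot: [1.593, 1.744, -0.771]
ft_force: [0.5, 0.1, 0.6]
opening: 0.849
```

Run:
```python
from meas import *
s,p,d,Q=meas('side','t'); print(s['tool_pos'],s['ft_force'])
cv2.imwrite('pics/t_crop.png',cv2.resize(p[100:280,130:310,::-1],None,fx=3,fy=3))
s,p,d,Q=meas('wrist','t');print(fitcov(p,Q,np.array([.4445,.237,0]),.01,.066))
```

```text
[ 4.50447292e-01  1.81089837e-01 -8.32924968e-06] [0.54607669 0.07001806 0.61389181]
(array([0.44434235, 0.23787494]), np.float64(0.0003342831854912763), 16239)
```

View pics/t_crop.png

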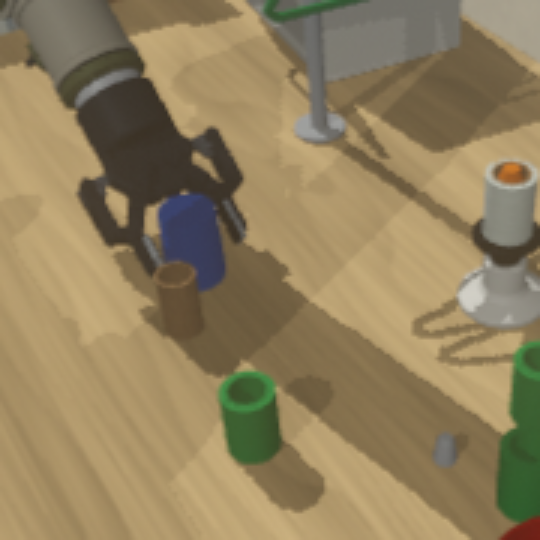

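View pics/t_wrist.png

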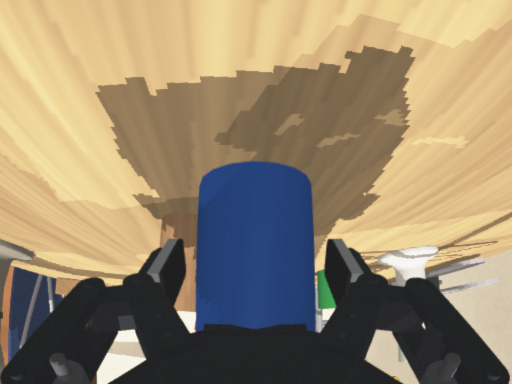

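The fingers straddle the cover at (255,250). Closing.

>>> {"fn": "play_rows", "kwargs": {"plan": [[[0,0,0],[0,0,0],-1],[[0,0,0],[0,0,0],-1],[[0,0,0],[0,0,0],-1],[[0,0,0],[0,0,0],-1],[[0,0,0],[0,0,0],-1]], "newtons": 40}}

```text
t: 14.02
tool_pos: [0.4502, 0.1856, 0.0003]
tcp_rot: [1.593, 1.747, -0.766]
ft_force: [0.2, 4.2, 7.6]
opening: 0.612
```

Run:
```python
from meas import *
s,p,d,Q=meas('wrist','u');f=fitcov(p,Q,np.array([.4445,.237,0]),.01,.066);print(f)
T=R.from_rotvec(s['tcp_rot']); print(s['opening'],s['ft_force'],s['tool_pos'],'up in tool',T.inv().apply([0,0,1]),'mouth centre in tool',T.inv().apply(np.array([*f[0],0])-s['tool_pos']),s['t'])
```

```text
(array([0.44406132, 0.23764222]), np.float64(0.00033362700900054984), 15721)
0.6123123641526561 [0.24150146 4.21618251 7.58385101] [4.50208168e-01 1.85565423e-01 3.04895239e-04] up in tool [-0.78274797  0.002735   -0.62233282] mouth centre in tool [ 0.03286069 -0.00126387 -0.04084663] 14.0167
```

>>> {"fn": "play_rows", "kwargs": {"plan": [[[-1.17,0,-0.93],[0,0,0],-1],[[-2.5,0,-2.0],[0,0,0],-1],[[-3.1,0,-2.49],[0,0,0],-1],[[-3.1,0,-2.49],[0,0,0],-1],[[-3.1,0,-2.49],[0,0,0],-1]]}}

```text
t: 14.48
tool_pos: [0.449, 0.1849, 0.168]
tcp_rot: [1.593, 1.748, -0.769]
ft_force: [0.6, -0.1, 0.2]
opening: 0.612
```

Run:
```python
from meas import *
M=[.0329,-.0013,-.0408]
s,p,d,Q=meas('side','v');cv2.imwrite('pics/v_crop.png',cv2.resize(p[40:280,110:350,::-1],None,fx=2.4,fy=2.4))
planW(np.array([.56,.075])[[0,1]].tolist()+[0.] - np.array([.444,.2376,0]),np.radians(42),pivot=M)
```

```text
t 14.53 pos [0.45   0.1866 0.1746] q [-0.54  0.76 -0.62  1.91  0.76  1.59 -1.51] F [-0.2  1.9  4.7] open 0.614 axis pt [0.4438 0.2386 0.1743] k 7
[[-1.5, 1.98, 1.9], [-0.0818, 0.0007, -0.0654]]
[[-1.59, 1.72, 2.01], [-0.0818, 0.0007, -0.0654]]
[[-1.66, 1.44, 2.09], [-0.0818, 0.0007, -0.0654]]
[[-1.71, 1.15, 2.15], [-0.0818, 0.0007, -0.0654]]
[[-1.74, 0.85, 2.19], [-0.0818, 0.0007, -0.0654]]
[[-1.75, 0.56, 2.2], [-0.0818, 0.0007, -0.0654]]
[[-1.74, 0.26, 2.19], [-0.0818, 0.0007, -0.0654]]
end q [-0.21  0.63 -0.65  2.31  1.53  1.26 -1.23]
```

View pics/v_crop.png

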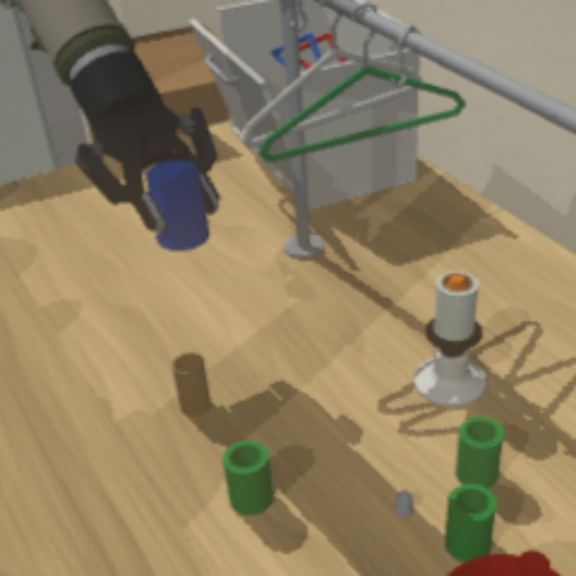

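The cover is held upright at crop (180,205). The core still stands. Straight across would pass near the green hanger, so I go −y first.

Run:
```python
from meas import *
M=[.0329,-.0013,-.0408]
s=monitor.observe()
planW((-.012,-.13,0),0,pivot=M)
# simulate second
T=R.from_rotvec(s['tcp_rot']); s2=dict(s); s2['tool_pos']=s['tool_pos']+np.array([-.012,-.13,0]); s2['joint_pos']=IK(s2['tool_pos'],T.as_matrix(),s['joint_pos'])[0]
planW((.12,-.035,0),np.radians(42),pivot=M,s=s2)
```

```text
t 14.53 pos [0.45   0.1866 0.1746] q [-0.54  0.76 -0.62  1.91  0.76  1.59 -1.51] F [-0.2  1.9  4.7] open 0.614 axis pt [0.4438 0.2386 0.1743] k 4
[[-2.01, -0.6, 2.5], [0.0, 0.0, 0.0]]
[[-2.01, -0.6, 2.5], [0.0, 0.0, 0.0]]
[[-2.01, -0.6, 2.5], [0.0, 0.0, 0.0]]
[[-2.01, -0.6, 2.5], [0.0, 0.0, 0.0]]
end q [-0.39  0.67 -0.61  2.13  0.84  1.45 -1.52]
t 14.53 pos [0.438  0.0566 0.1746] q [-0.39  0.67 -0.61  2.13  0.84  1.45 -1.52] F [-0.2  1.9  4.7] open 0.614 axis pt [0.4318 0.1086 0.1743] k 7
[[-0.37, 2.21, 0.49], [-0.0818, 0.0007, -0.0654]]
[[-0.48, 2.13, 0.62], [-0.0818, 0.0007, -0.0654]]
[[-0.58, 2.03, 0.75], [-0.0818, 0.0007, -0.0654]]
[[-0.67, 1.92, 0.86], [-0.0818, 0.0007, -0.0654]]
[[-0.76, 1.8, 0.97], [-0.0818, 0.0007, -0.0654]]
[[-0.84, 1.66, 1.07], [-0.0818, 0.0007, -0.0654]]
[[-0.91, 1.5, 1.15], [-0.0818, 0.0007, -0.0654]]
end q [-0.23  0.62 -0.64  2.33  1.52  1.25 -1.25]
```

>>> {"fn": "play_rows", "kwargs": {"plan": [[[-2.0,-0.6,2.5],[0,0,0],-1],[[-2.0,-0.6,2.5],[0,0,0],-1],[[-2.0,-0.6,2.5],[0,0,0],-1],[[-2.0,-0.6,2.5],[0,0,0],-1]]}}

```text
t: 14.87
tool_pos: [0.4371, 0.054, 0.1669]
tcp_rot: [1.593, 1.747, -0.767]
ft_force: [0.5, -0.5, -0.1]
opening: 0.612
```

>>> {"fn": "play_rows", "kwargs": {"plan": [[[-0.4,2.2,0.5],[-0.082,0,-0.065],-1],[[-0.5,2.1,0.6],[-0.082,0,-0.065],-1],[[-0.6,2.0,0.75],[-0.082,0,-0.065],-1],[[-0.7,1.9,0.85],[-0.082,0,-0.065],-1],[[-0.75,1.8,0.95],[-0.082,0,-0.065],-1]]}}

```text
t: 15.28
tool_pos: [0.5484, 0.0404, 0.1676]
tcp_rot: [1.047, 2.036, -0.504]
ft_force: [0.8, -0.6, -0.2]
opening: 0.611
```

>>> {"fn": "play_rows", "kwargs": {"plan": [[[-0.85,1.65,1.05],[-0.082,0,-0.065],-1],[[-0.9,1.5,1.15],[-0.082,0,-0.065],-1],[[0,0,0],[0,0,0],-1],[[0,0,0],[0,0,0],-1]]}}

```text
t: 15.62
tool_pos: [0.5893, 0.0357, 0.1675]
tcp_rot: [0.832, 2.113, -0.401]
ft_force: [-0.7, -0.8, 0.2]
opening: 0.613
```

Run:
```python
from meas import *
M=np.array([.0329,-.0013,-.0408])
for n in ['wrist','side']:
    s,p,d,Q=meas(n,'w');T=R.from_rotvec(s['tcp_rot']);c=s['tool_pos']+T.apply(M)
    print(n,s['t'],'pred mouth',c,'up',T.inv().apply([0,0,1]).round(4),'cov',fitcov(p,Q,c,.005,.068),'hi',fitcov(p,Q,c,.04,.068),'lo',fitcov(p,Q,c,.005,.03))
    print(' ref',fitref(p,Q,np.array([.6525,.0533,.104])),'hi',fitref(p,Q,np.array([.6525,.0533,.12]),h=.012))
```

```text
wrist 15.6167 pred mouth [0.55001401 0.07042324 0.16698686] up [-0.7847  0.0015 -0.6199] cov (array([0.54968737, 0.07133889]), np.float64(0.0003359865978713253), 16871) hi (array([0.5496722 , 0.07140441]), np.float64(0.0003524422671350863), 7503) lo (array([0.5496886 , 0.07127152]), np.float64(0.00031941464351236716), 6446)
 ref (array([0.65240933, 0.0533492 ]), np.float64(0.0003418518590737867), 2600) hi (array([0.65242848, 0.05337856]), np.float64(0.00035340977563090917), 1203)
side 15.6667 pred mouth [0.55007961 0.0713865  0.1667417 ] up [-0.7843  0.002  -0.6203] cov (array([0.54989508, 0.07452845]), np.float64(0.0006626680042420962), 100) hi (array([0.54978558, 0.07454461]), np.float64(0.0006013449843241675), 94) lo (array([0.55551607, 0.06920718]), np.float64(0.0004648206007019321), 6)
 ref (array([0.65269867, 0.05560716]), np.float64(0.0006589139874560654), 297) hi (array([0.65276112, 0.05568336]), np.float64(0.0007322024047277768), 151)
```

View pics/w_wrist.png

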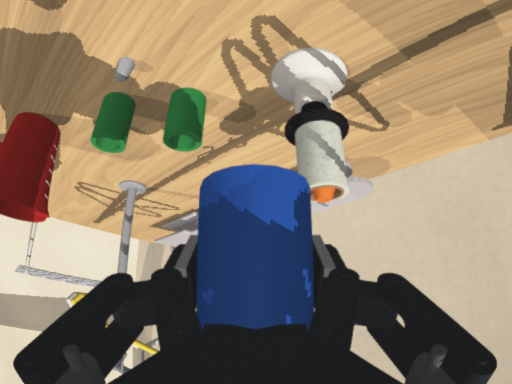

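View pics/w_side.png

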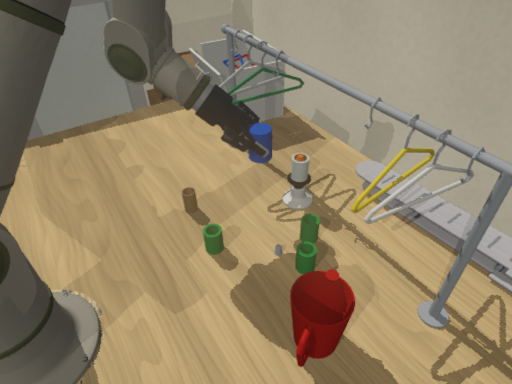

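The wrist view shows the cover held at (255,250) and the refill on the roller at (322,160). Both cameras give the same offset, about (+103, −18) mm.

Run:
```python
from meas import *
planW((.1027,-.0182,0),np.radians(14),pivot=[.0329,-.0013,-.0408],n=5)
```

```text
t 15.72 pos [0.5895 0.0374 0.1669] q [-0.24  0.64 -0.63  2.34  1.53  1.26 -1.27] F [-0.1  0.4 -0.7] open 0.614 axis pt [0.5502 0.0721 0.1665] k 5
[[-1.08, 1.39, 1.37], [-0.0383, 0.0001, -0.0303]]
[[-1.11, 1.3, 1.41], [-0.0383, 0.0001, -0.0303]]
[[-1.14, 1.21, 1.45], [-0.0383, 0.0001, -0.0303]]
[[-1.17, 1.12, 1.48], [-0.0383, 0.0001, -0.0303]]
[[-1.19, 1.02, 1.51], [-0.0383, 0.0001, -0.0303]]
end q [-0.07  0.65 -0.58  2.26  1.86  1.09 -1.08]
```

>>> {"fn": "play_rows", "kwargs": {"plan": [[[-1.08,1.39,1.37],[-0.038,0,-0.03],-1],[[-1.11,1.3,1.41],[-0.038,0,-0.03],-1],[[-1.14,1.21,1.45],[-0.038,0,-0.03],-1],[[-1.17,1.12,1.48],[-0.038,0,-0.03],-1],[[-1.19,1.02,1.51],[-0.038,0,-0.03],-1]]}}

```text
t: 16.13
tool_pos: [0.7007, 0.0306, 0.1663]
tcp_rot: [0.561, 2.183, -0.269]
ft_force: [-0.1, 0.3, -0.8]
opening: 0.617
```

>>> {"fn": "play_rows", "kwargs": {"plan": [[[0,0,0],[0,0,0],-1],[[0,0,0],[0,0,0],-1],[[0,0,0],[0,0,0],-1],[[0,0,0],[0,0,0],-1]]}}

```text
t: 16.47
tool_pos: [0.699, 0.0304, 0.166]
tcp_rot: [0.562, 2.184, -0.27]
ft_force: [-0.7, -0.0, -0.7]
opening: 0.612
```

Run:
```python
from meas import *
M=np.array([.0329,-.0013,-.0408])
for n in ['wrist','wrist']:
    s,p,d,Q=meas(n,'x');T=R.from_rotvec(s['tcp_rot']);c=s['tool_pos']+T.apply(M)
    a=fitcov(p,Q,c,.005,.068);b=fitref(p,Q,np.array([.6525,.0533,.104]))
    print(n,s['t'],'pred mouth',c,'cov',a,'ref',b,'need',b[0]-a[0],'tool cm',T.inv().apply([*(b[0]-a[0])*100,0]).round(3))
```

```text
wrist 16.4667 pred mouth [0.65248343 0.05458916 0.16552329] cov (array([0.65195158, 0.05565263]), np.float64(0.0003295164194483651), 16872) ref (array([0.65243677, 0.05338672]), np.float64(0.00026036458543350106), 4454) need [ 0.00048518 -0.00226591] tool cm [-0.094 -0.175  0.119]
wrist 16.5167 pred mouth [0.65254999 0.05448142 0.16554385] cov (array([0.65201949, 0.0555455 ]), np.float64(0.00033053505847135956), 16871) ref (array([0.6524544 , 0.05332711]), np.float64(0.00025985037340551555), 4466) need [ 0.00043491 -0.00221839] tool cm [-0.09  -0.173  0.114]
```

View pics/x_wrist.png

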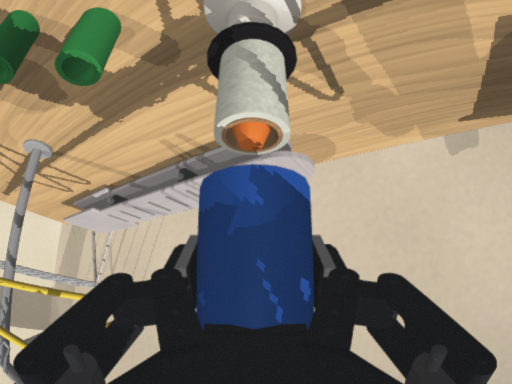

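>>> {"fn": "play_rows", "kwargs": {"plan": [[[-0.09,-0.17,0.11],[0,0,0],-1],[[0,0,0],[0,0,0],-1],[[0.78,0,0.62],[0,0,0],-1],[[0.78,0,0.62],[0,0,0],-1],[[0,0,0],[0,0,0],-1]]}}

```text
t: 16.98
tool_pos: [0.6994, 0.0266, 0.1435]
tcp_rot: [0.563, 2.186, -0.273]
ft_force: [0.2, -0.1, 0.0]
opening: 0.61
```

```bash
cat > chk.py <<'E'
from meas import *
import sys
M=np.array([.0329,-.0013,-.0408])
s,p,d,Q=meas('wrist',sys.argv[1]);T=R.from_rotvec(s['tcp_rot']);c=s['tool_pos']+T.apply(M)
a=fitcov(p,Q,c,.005,.068);b=fitref(p,Q,np.array([.6525,.0533,.1]),h=.022)
print(s['t'],'F',s['ft_force'].round(1),'mouth',c.round(4),'cov',a[0].round(4),'hi',fitcov(p,Q,c,.04,.068)[0].round(4),'lo',fitcov(p,Q,c,.005,.03)[0].round(4),'ref',b,'need tool cm',T.inv().apply([*(b[0]-a[0])*100,0]).round(3),'down',(-T.inv().apply([0,0,1])).round(3))
E
python3 chk.py y
```

```text
16.9833 F [ 0.2 -0.1  0. ] mouth [0.6529 0.0508 0.1431] cov [0.6524 0.0519] hi [0.6525 0.0519] lo [0.6524 0.0518] ref (array([0.65247473, 0.05345874]), np.float64(0.0002613995428472522), 4551) need tool cm [ 0.045  0.143 -0.057] down [0.783 0.001 0.623]
```

>>> {"fn": "play_rows", "kwargs": {"plan": [[[0.04,0.13,-0.05],[0,0,0],-1],[[0,0,0],[0,0,0],-1],[[0,0,0],[0,0,0],-1]]}}

```text
t: 17.28
tool_pos: [0.7002, 0.0285, 0.1463]
tcp_rot: [0.563, 2.183, -0.271]
ft_force: [0.1, 0.0, 0.2]
opening: 0.612
```

```bash
python3 chk.py z1; python3 chk.py z2
```

```text
17.2833 F [0.1 0.  0.2] mouth [0.6537 0.0527 0.1458] cov [0.6532 0.0537] hi [0.6532 0.0538] lo [0.6532 0.0537] ref (array([0.65245983, 0.05336391]), np.float64(0.00026667156013645416), 4431) need tool cm [ 0.027 -0.067 -0.034] down [ 0.784 -0.001  0.621]
17.3333 F [ 0.1 -0.8  0.1] mouth [0.6537 0.0526 0.1459] cov [0.6532 0.0537] hi [0.6532 0.0537] lo [0.6532 0.0536] ref (array([0.6524704 , 0.05340204]), np.float64(0.0002719274351997078), 4427) need tool cm [ 0.031 -0.056 -0.039] down [ 0.784 -0.001  0.62 ]
```

View pics/z2_wrist.png

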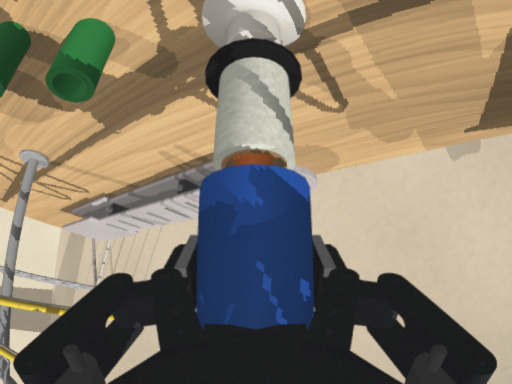

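>>> {"fn": "play_rows", "kwargs": {"plan": [[[0.03,-0.05,-0.03],[0,0,0],-1],[[0.55,0,0.43],[0,0,0],-1],[[0.55,0,0.43],[0,0,0],-1],[[0,0,0],[0,0,0],-1],[[0,0,0],[0,0,0],-1]]}}

```text
t: 17.8
tool_pos: [0.6992, 0.028, 0.1311]
tcp_rot: [0.563, 2.184, -0.272]
ft_force: [-0.2, -0.2, -0.6]
opening: 0.612
```

```bash
python3 chk.py aa
```

```text
17.8 F [-0.2 -0.2 -0.6] mouth [0.6526 0.0522 0.1306] cov [0.6521 0.0533] hi [0.6522 0.0533] lo [0.6521 0.0532] ref (array([0.6524534 , 0.05344455]), np.float64(0.00028190145918916866), 5254) need tool cm [-0.012  0.03   0.015] down [0.783 0.    0.622]
```

>>> {"fn": "play_rows", "kwargs": {"plan": [[[0.7,0,0.56],[0,0,0],-1],[[0.7,0,0.56],[0,0,0],-1],[[0.7,0,0.56],[0,0,0],-1],[[0.3,0,0.24],[0,0,0],-1],[[0,0,0],[0,0,0],-1]]}}

```text
t: 18.27
tool_pos: [0.6991, 0.0279, 0.0994]
tcp_rot: [0.562, 2.185, -0.272]
ft_force: [0.2, 0.1, -1.0]
opening: 0.609
```

```bash
python3 chk.py bb
```

```text
18.2667 F [ 0.2  0.1 -1. ] mouth [0.6526 0.0521 0.0991] cov [0.6521 0.0532] hi [0.6521 0.0533] lo [0.652  0.0531] ref (array([0.65246502, 0.05359147]), np.float64(0.00028947746078756414), 2732) need tool cm [-0.009  0.05   0.011] down [0.783 0.001 0.622]
```

View pics/bb_wrist.png

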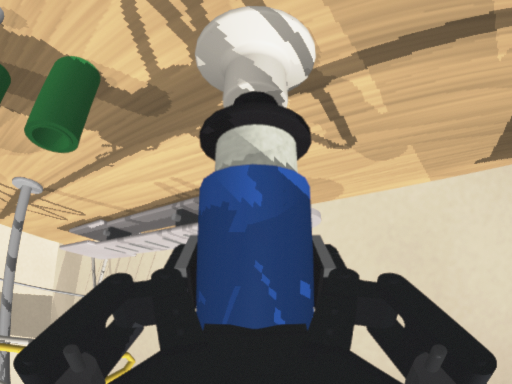

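The cover is sliding over the refill with no contact force. 25 mm to go.

>>> {"fn": "play_rows", "kwargs": {"plan": [[[0.55,0.02,0.43],[0,0,0],-1],[[0.55,0,0.43],[0,0,0],-1],[[0.4,0,0.31],[0,0,0],-1],[[0,0,0],[0,0,0],-1]]}}

```text
t: 18.65
tool_pos: [0.6993, 0.0282, 0.081]
tcp_rot: [0.563, 2.184, -0.272]
ft_force: [-0.1, 0.8, -0.9]
opening: 0.61
```

>>> {"fn": "play_rows", "kwargs": {"plan": [[[0.16,0,0.12],[0,0,0],-1],[[0.08,0,0.06],[0,0,0],-1],[[0,0,0],[0,0,0],-1]]}}

```text
t: 18.9
tool_pos: [0.6995, 0.0283, 0.0793]
tcp_rot: [0.563, 2.183, -0.271]
ft_force: [0.2, -0.0, -0.0]
opening: 0.609
```

```bash
python3 chk.py cc
```

```text
18.9 F [ 0.2 -0.  -0. ] mouth [0.653  0.0525 0.0788] cov [0.6524 0.0536] hi [0.6525 0.0536] lo [0.6524 0.0535] ref (array([0.64642442, 0.0515221 ]), np.float64(0.0038127213566131832), 88) need tool cm [ 0.265 -0.471 -0.336] down [ 0.784 -0.001  0.621]
```

Mouth at .0788, so about 5 mm left. (The refill fit no longer means anything, as the cover hides it.) Small steps.

>>> {"fn": "play_rows", "kwargs": {"plan": [[[0.16,0,0.12],[0,0,0],-1],[[0.08,0,0.06],[0,0,0],-1],[[0,0,0],[0,0,0],-1]]}}

```text
t: 19.2
tool_pos: [0.6994, 0.0284, 0.0762]
tcp_rot: [0.563, 2.183, -0.271]
ft_force: [-0.6, -0.1, 0.0]
opening: 0.611
```

>>> {"fn": "play_rows", "kwargs": {"plan": [[[0.08,0,0.06],[0,0,0],-1],[[0,0,0],[0,0,0],-1]]}}

```text
t: 19.37
tool_pos: [0.6994, 0.0284, 0.0752]
tcp_rot: [0.563, 2.183, -0.271]
ft_force: [-1.0, 0.0, 0.1]
opening: 0.609
```

>>> {"fn": "play_rows", "kwargs": {"plan": [[[0.08,0,0.06],[0,0,0],-1],[[0,0,0],[0,0,0],-1]]}}

```text
t: 19.53
tool_pos: [0.6996, 0.0283, 0.0746]
tcp_rot: [0.563, 2.182, -0.271]
ft_force: [0.0, -0.5, 2.2]
opening: 0.612
```

>>> {"fn": "play_rows", "kwargs": {"plan": [[[0.08,0,0.06],[0,0,0],-1],[[0,0,0],[0,0,0],-1]]}}

```text
t: 19.7
tool_pos: [0.6997, 0.0283, 0.0746]
tcp_rot: [0.562, 2.181, -0.271]
ft_force: [-2.9, 0.4, 8.6]
opening: 0.61
```

```bash
python3 chk.py dd
```

```text
19.7 F [-2.9  0.4  8.6] mouth [0.6532 0.0525 0.074 ] cov [0.6525 0.0536] hi [0.6525 0.0537] lo [0.6525 0.0536] ref (array([0.64745553, 0.05051467]), np.float64(0.0032520111703849865), 91) need tool cm [ 0.181 -0.517 -0.23 ] down [ 0.786 -0.001  0.619]
```

View pics/dd_wrist.png

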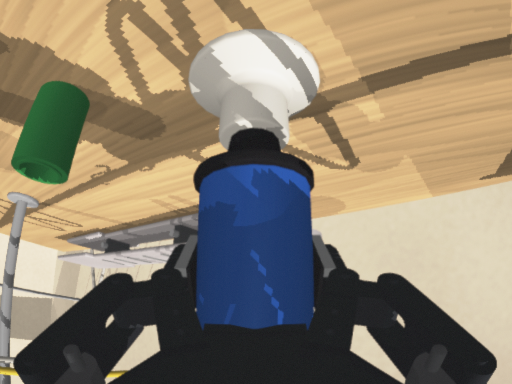

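The cover rim is on the flange: contact at 8.6 N, mouth z .074. I relieve the force, open, and check.

>>> {"fn": "play_rows", "kwargs": {"plan": [[[-0.08,0,-0.06],[0,0,0],-1],[[0,0,0],[0,0,0],0.8],[[0,0,0],[0,0,0],0.8],[[0,0,0],[0,0,0],0.8],[[0,0,0],[0,0,0],0.8]]}}

```text
t: 20.17
tool_pos: [0.6994, 0.0284, 0.0741]
tcp_rot: [0.563, 2.183, -0.271]
ft_force: [-0.5, 0.1, -0.8]
opening: 0.896
```

Run:
```python
from meas import *
s,p,d,Q=meas('wrist','ee');c=np.array([.6525,.0535,.074]);print(s['opening'],s['ft_force'],fitcov(p,Q,c,.005,.068),fitcov(p,Q,c,.04,.068)[0],fitcov(p,Q,c,.005,.03)[0])
```

```text
0.8957343283633284 [-0.54279683  0.13315033 -0.76241874] (array([0.65206283, 0.05379723]), np.float64(0.00034154762786365797), 16754) [0.65208907 0.05380182] [0.65202991 0.05379706]
```

View pics/ee_wrist.png

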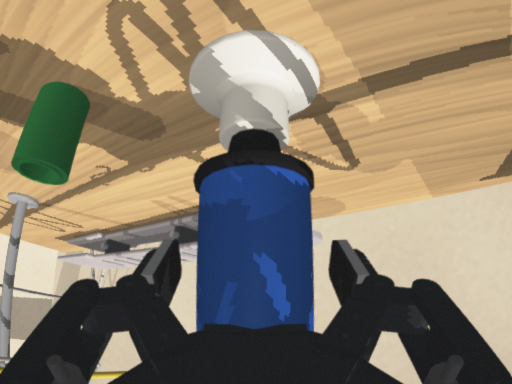

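The fingers are clear on both sides and the cover stands upright on the flange. Retracting along the tool axis.

>>> {"fn": "play_rows", "kwargs": {"plan": [[[0,0,-1.5],[0,0,0],0.8],[[0,0,-3.0],[0,0,0],0.8],[[0,0,-4.0],[0,0,0],0.8],[[0,0,-4.0],[0,0,0],0.8],[[0,0,-2.0],[0,0,0],0.8]]}}

```text
t: 20.63
tool_pos: [0.5977, 0.0853, 0.1662]
tcp_rot: [0.56, 2.184, -0.268]
ft_force: [1.5, -0.0, 0.3]
opening: 0.901
```

>>> {"fn": "play_rows", "kwargs": {"plan": [[[0,0,0],[0,0,0],0.8],[[0,0,0],[0,0,0],0.8],[[0,0,0],[0,0,0],0.8]]}}

```text
t: 20.88
tool_pos: [0.6003, 0.0828, 0.1641]
tcp_rot: [0.563, 2.183, -0.272]
ft_force: [-0.1, 0.6, 0.4]
opening: 0.9
```

Run:
```python
from meas import *
c=np.array([.6525,.0535,.074])
for n in ['side','wrist']:
    s,p,d,Q=meas(n,'ff');print(n,fitcov(p,Q,c,.005,.068))
    m=blue(cv2.cvtColor(p,cv2.COLOR_RGB2HSV))&(np.hypot(Q[...,0]-.652,Q[...,1]-.053)<.022)&(Q[...,2]>.13);print(' top z',np.median(Q[m][:,2]) if m.any() else None)
    def near(c,rad,lo,hi):
        m=(np.hypot(Q[...,0]-c[0],Q[...,1]-c[1])<rad)&(Q[...,2]>lo)&(Q[...,2]<hi); return Q[m]
    for nm,cc,rad,lo,hi in [('core',(.405,.168),.03,.055,.066),('thimble',(.5,-.07),.015,.015,.03)]:
        P=near(cc,rad,lo,hi); print(' ',nm,len(P),P.mean(0).round(4) if len(P) else '')
z=np.load('a_side.npz');a=z['p'];dd=np.abs(a[250:384,280:360].astype(int)-p[250:384,280:360]) if 0 else None
b=np.load('ff_side.npz')['p'];print('jug diff',np.abs(a[265:384,285:360].astype(int)-b[265:384,285:360]).mean())
cv2.imwrite('pics/ff_c.png',cv2.resize(b[100:384,150:370,::-1],None,fx=2,fy=2)); print(s['tool_pos'],s['ft_force'],s['qvel'].round(3),s['t'])
```

```text
side (array([0.65265003, 0.05561005]), np.float64(0.0007527492834773254), 87)
 top z 0.14500410432415006
  core 52 [0.4044 0.1777 0.0583]
  thimble 35 [ 0.5029 -0.0662  0.0198]
wrist (array([0.65185608, 0.05344957]), np.float64(0.000336604305964534), 3730)
 top z 0.14685108947153563
  core 0 
  thimble 171 [ 0.5027 -0.0625  0.021 ]
jug diff 10.813706816059756
[0.60031335 0.08237035 0.16368946] [-0.38022813  0.12601346 -0.11278367] [ 0.009  0.01   0.003  0.001 -0.005  0.     0.   ] 20.9333
```

View pics/ff_c.png

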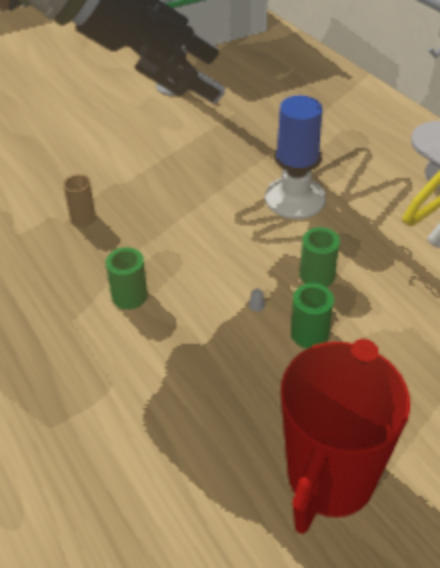

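```bash
python3 -c "
from rig import robot
print(robot.hand_in())"
```

```text
the job is handed in; nothing more can be done
None
```

The refill and the dust cover are both on the lint roller, seated on the flange and released. I handed the job in at about 21 s; it gives no verdict, so the checks below are my own.

**What I did:** I gripped each sleeve with the tool tilted about 52° so the hand passed clear of the rail. Each sleeve was aligned to under 1 mm in the wrist camera before lowering, then held until it touched the flange (12 N for the refill, 9 N for the cover).

**Final checks:**
- **Refill:** before the cover hid it, it stood upright with its axis about 0.5 mm from the drum axis.
- **Cover:** it stands upright with its axis about 0.5 mm from the drum axis. Its top is at 145 to 147 mm, where 146 mm is expected.
- **Core and thimble:** within about 1 mm of their starts in the side camera.
- **Jug and hangers:** they look unmoved in the last picture, but I didn't measure them. A plain pixel comparison of the jug was no use because the shadows had changed.
- **Robot:** clear of everything, with no contact force.

**Disagreements:**
- **TCP offset:** the reported TCP is about 42 mm beyond the real fingertips in all three cameras. I noticed before the first grasp and used my measured offset from then on.
- **Side camera:** it puts the roller about 2 mm farther in y than the wrist camera does. The offset is the same for sleeve and drum, so it cancels.

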